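# Turn the mixing cup over the little globe as a dust cover

### The arm

A 6-joint arm with a two-finger parallel gripper is mounted at the origin on the work surface; the furniture and walls round the work are solid. World frame = base frame: x ahead of the robot, y to its left, z up, the work surface at z = 0. Lengths are in mm, angles in rad, forces in N, time in s.
With the tool pointing down it reaches from about 300 to 775 mm from the base axis. Payload 14.6 kg.
Tool frame: the origin (TCP) lies midway between the tips of the shut fingers; the grasp point (between the pads) lies 19 mm behind it; z points along the fingers, y is the direction in which the jaws open and shut (so a half turn about z gives the same grasp; the last joint's range is limited). The gripper opens to 94 mm and grips with 3 to 60 N. Pads are 16 mm wide; open, the fingers measure 119 mm over their backs; the gripper's body (75 mm by 177 mm) begins 78 mm behind the grasp point.
Start: joints at [1.113, 0.3, 1.521, -0, 1.321, -0.067], TCP at [209.507, 508.523, 205.446] pointing down, gripper open.
Joint ranges: [-3.03, 3.03], [-0.79, 2.21], [0.23, 2.52], [-1.04, 4.18], [0, 3.07], [-2.55, 2.55]. Speed limits (rad/s): [2.22, 2.22, 2.57, 3.14, 3.14, 3.14].

### API

Orientations are given as [roll, pitch, yaw] about the fixed x, y, z axes, in that order (R = Rz(yaw) Ry(pitch) Rx(roll)).
In Python, from cell import read_state, camera, get_calibration, sign_off gives the robot as it stands.
- The arm moves only by the tool carry_out, never from a script. Its argument "series" is a list of rows, each an object with "delta_pos": the shift along the world's x, y, z in mm, a list of three; "turn": the turn, a rotation vector about the world's x, y, z in rad, a list of three; "hand": the opening, from 0 (shut) to 1 (fully open). A call has 1 to 8 rows; each row is the pose to reach, as a shift and turn from the pose commanded when the call began; what a row does not reach only later rows make up. A row lasts 1/8 s, in which the tool goes at most 62.5 mm and 10.7 degrees, less where a joint would pass 70% of its speed; a pose out of reach is approached as far as the arm can. A call with a gripper value outside its range is refused whole. The fingers move at their own pace and stop on an object; "squeeze" is the grip in N (left out, the last holds). Time passes only in rows, so rows that repeat a pose let the fingers close. It gives the time, the measured TCP pose, the force and the opening at its end, in the units of the state.
- read_state(): the state, without advancing time (a new reading comes with each control period).
- camera(name): name is "scene" or "top"; returns the picture (384x512x3 uint8, red, green, blue); there is no depth.
- get_calibration(name): a dict with "intrinsics" (3x3 intrinsics, pixels), "k1" (the pictures are not rectified: a ray, as slopes to the right and down, at radius r is drawn at 1 + k1 r^2 times it, then the intrinsics apply), "pose" (4x4, takes a point from camera to world coordinates). Camera axes: x right, y down, z forward; pixel columns grow to the right and rows downward; lengths in mm; the calibration is good to about 2 mm. A picture is of the moment at which its call begins. get_calibration takes no time and is no camera call.
- sign_off(): hands the job in, once; it reports no verdict.
The state is a dict: "clock": time; "joints": joint angles; "qd": joint speeds; "effort": joint torques, N m; "eef_pos": TCP position; "eef_rot": TCP orientation; "wrist_force": force on the tool from outside, world axes, zero at the start; "moment": the same for the moment, N m; "finger_gap": finger opening in mm.
Only numpy, scipy, OpenCV 4.12 (cv2) and the standard library are available. Lean on these libraries where they do the work, as an engineer would, in place of code of your own. Each camera call takes 0.05 s, during which the arm holds its last target.

### The job

Keep the dust off the little toy globe: turn the mixing cup upside down and lower it gently over the globe, so that it stands mouth-down flat on the brass dish with the globe upright inside it. The wooden rest is there to lay the cup on its side and take a new grip. Do not knock or shift the globe, and leave the glass jars at the back where they stand.

Things in the scene. Friction and masses are not known exactly. Their poses are not given: they have to be found in the camera images.
- cup_mid (a point): Centre (half-way up) of the mixing cup: loose clear plastic tapering cup with a dry white film, no handle, 72 mm high, about 50 g, standing mouth-up on the table. Outside diameter 44 mm at the base, 63 mm at the mouth, 54 mm here; inside 40 mm at the floor, 58 mm at the mouth, 67 mm deep. Its z axis runs from base to mouth: mouth 36 mm along +z, base 36 mm along -z.
- globe_mid (a point): Centre (half-way up) of the loose toy globe, 50 mm high: a blue and yellow ball of 36 mm diameter on a small red foot of 26 mm diameter. It stands upright within 12 mm of the middle of the brass dish, z axis up; this point is 25 mm above the dish's top, the ball's centre 7 mm higher. About 120 g.
- dish_top (a point): Centre of the upper face of the round brass dish, 110 mm in diameter, 11 mm high, with a practically flat top at this point's height. It is fixed to the table. Point and z axis up.
- rest_top (a point): Wooden cup rest, fixed: board 70 mm (x) by 120 mm (y), with two round-topped rails along its y axis, 30 mm apart between centre lines, 110 mm long, tops 25 mm above the table. The point lies midway between the rails, level with their tops. A cup laid on it lengthwise, mouth either way, does not roll: its centre lies 23 mm above this point, its axis about 8.5 degrees off level, mouth end higher.
- small_jar: Bystander: small glass jar with a yellow twist lid, 36 mm in diameter, 50 mm high, about as big as the toy globe; origin at the centre of its underside.
- pigment_jar: Bystander: glass jar with a black lid, 59 mm in diameter, 95 mm high; origin at the centre of its underside.
- ink_pot: Bystander: squat glass pot with a yellow lid, 52 mm in diameter, 40 mm high; origin at the centre of its underside.
- ink_jar: Bystander: glass jar with a black lid, 47 mm in diameter, 44 mm high; origin at the centre of its underside.
Mind the look-alikes: they are no part of the job. Leave any orange or pink look-alike of the part that bears cup_mid alone.

How it is judged (in metres and radians):
At the end, for the whole second after the job is handed in: The cup stands mouth-down and level (within 3.5 degrees) with its mouth on the brass dish (within 3 mm), its centre line within 10 mm of the globe's, at rest and released; the globe inside stands upright (within 6 degrees) and within 15 mm of where it was (angle between cup_mid's own z axis and vertical above 3.08 rad and horizontal distance between cup_mid and globe_mid below 0.01 m and z of cup_mid in the frame of dish_top between 0.033 and 0.039 m and angle between globe_mid's own z axis and vertical below 0.1 rad and distance of globe_mid from where it was at the start of the episode below 0.015 m and linear speed of mixing_cup below 0.02 m/s); the robot touches nothing.
It fails at once if the globe is knocked over or shoved more than 15 mm (angle between globe_mid's own z axis and vertical above 0.35 rad or distance of globe_mid from where it was at the start of the episode above 0.015 m).
It fails at once if the globe is struck or pressed with more than 8 N (contact force between toy_globe and mixing_cup above 8 N or contact force between toy_globe and the fingers above 8 N).
It fails at once if the upturned cup is dropped over the globe (faster than 0.5 m/s) (angle between cup_mid's own z axis and vertical above 2.6 rad and horizontal distance between cup_mid and globe_mid below 0.02 m and height (world z) of cup_mid below 0.12 m and linear speed of mixing_cup above 0.5 m/s).
It fails at once if a glass jar or pot at the back is moved more than 30 mm (distance of any of small_jar, pigment_jar, ink_pot, ink_jar from where it was at the start of the episode above 0.03 m).
It also fails if it takes over 70 s, if anything falls off the work surface, if the arm or the gripper's body presses on something with over 40 N, if the wrist force passes 120 N, or if a joint passes its speed limit or range.

## Working session

There is one attempt and no reset: what is moved stays moved. The work goes in short steps, Python scripts to look and compute and a tool call to move; the robot and the scene stay as the last step left them, time stands still between calls to the robot, and variables do not carry over. Pictures are saved under pics/ and viewed, and the job is handed in when it is done.

Besides the shell and the picture viewer there is one more tool, called after "Emit:" in YAML: its name, and indented under it one key for each argument. carry_out: Moves the arm, as the interface text tells. Its arguments: {"type":"object","properties":{"series":{"type":"array"},"squeeze":{"type":"number"}},"required":["series"]}

```bash
mkdir -p pics; ls; cat > h.py <<'E'
import numpy as np, cv2
from cell import read_state, camera, get_calibration, sign_off
def snap(n,f):
    im=camera(n); cv2.imwrite(f'pics/{f}.png',im[:,:,::-1]); return im
def ray(c,u,v):
    K=np.array(c['intrinsics'],float);P=np.array(c['pose'],float)
    D=np.array([c['k1'],0,0,0],float)
    p=cv2.undistortPoints(np.array([[[u,v]]],float),K,D)[0,0]
    d=P[:3,:3]@np.array([p[0],p[1],1]); return P[:3,3],d
def onz(name,u,v,z):
    o,d=ray(get_calibration(name),u,v); return o+d*(z-o[2])/d[2]
def proj(name,X):
    c=get_calibration(name);K=np.array(c['intrinsics'],float);P=np.linalg.inv(np.array(c['pose'],float))
    return cv2.projectPoints(np.atleast_2d(np.array(X,float)),cv2.Rodrigues(P[:3,:3])[0],P[:3,3],K,np.array([c['k1'],0,0,0],float))[0][:,0]
def tri(u1,u2):
    o1,d1=ray(get_calibration('scene'),*u1);o2,d2=ray(get_calibration('top'),*u2)
    A=np.stack([d1,-d2],1);t=np.linalg.lstsq(A,o2-o1,rcond=None)[0]
    a=o1+d1*t[0];b=o2+d2*t[1];return (a+b)/2,np.linalg.norm(a-b)
E
python3 - <<'E'
from h import *
for n in('scene','top'):
    im=snap(n,n+'0');c=get_calibration(n);print(n,c['intrinsics'],c['k1'],np.round(c['pose'],3).tolist())
print(read_state())
E
```

```text
pics
scene [[443.79490441   0.         253.01916809]
 [  0.         443.79490441 187.90560977]
 [  0.           0.           1.        ]] -0.09744217061265179 [[0.517, -0.407, 0.753, -470.055], [-0.856, -0.234, 0.461, -641.548], [-0.012, -0.883, -0.469, 695.788], [0.0, 0.0, 0.0, 1.0]]
top [[436.24091866   0.         255.20450482]
 [  0.         436.24091866 195.69295272]
 [  0.           0.           1.        ]] 0.05710471240892085 [[0.001, -0.989, 0.145, 405.245], [-1.0, -0.003, -0.012, -5.779], [0.012, -0.145, -0.989, 1076.123], [0.0, 0.0, 0.0, 1.0]]
{'clock': 0.1, 'joints': array([ 1.11338988e+00,  3.00438247e-01,  1.52154423e+00, -7.45013290e-06,
        1.32069644e+00, -6.65963934e-02]), 'qd': array([ 6.71661050e-04, -2.20429060e-03, -1.87357157e-03,  9.45999083e-05,
        1.95471914e-03, -6.53159197e-04]), 'effort': array([-3.03911329e-04, -5.32643151e+01, -3.53281188e+01,  7.09141698e-02,
        2.35291250e-02, -5.97780036e-05]), 'eef_pos': array([209.40930563, 508.30784211, 204.91993764]), 'eef_rot': array([-3.14050831e+00, -6.50876276e-05,  2.75078441e+00]), 'wrist_force': array([-0.08302033,  0.73713456, -0.0044496 ]), 'moment': array([0.01751612, 0.03279724, 0.00459609]), 'finger_gap': 94.05250598493174}
```

View pics/scene0.png

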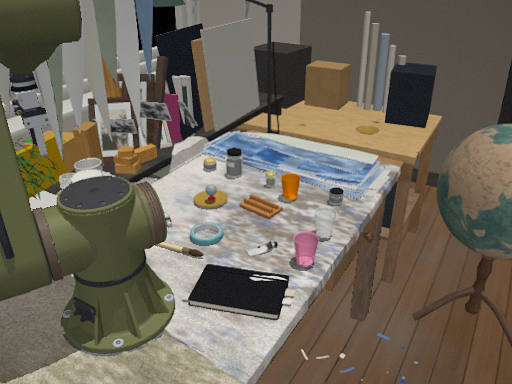

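View pics/top0.png

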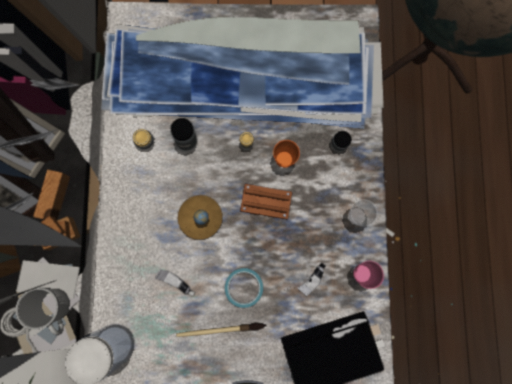

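Candidates for the cup: orange (top 286,154), pink (367,275), clear with white film (358,217; scene 325,222), and white vessels off the table at the left (top 40,310; scene 85,170). By the description it is the clear one. I'll check it and the globe in close crops.

```bash
python3 - <<'E'
import cv2,numpy as np
s=cv2.imread('pics/scene0.png');t=cv2.imread('pics/top0.png')
a=cv2.resize(s[192:262,280:360],(400,350),interpolation=cv2.INTER_CUBIC)
b=cv2.resize(t[185:255,325:405],(400,350),interpolation=cv2.INTER_CUBIC)
cv2.imwrite('pics/cropcup.png',np.hstack([a,b]))
a=cv2.resize(s[165:225,185:295],(400,218),interpolation=cv2.INTER_CUBIC)
b=cv2.resize(t[175:255,165:305],(400,229),interpolation=cv2.INTER_CUBIC)[:218]
cv2.imwrite('pics/cropglobe.png',np.hstack([a,b]))
E
```

```text
(no output)
```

View pics/cropcup.png

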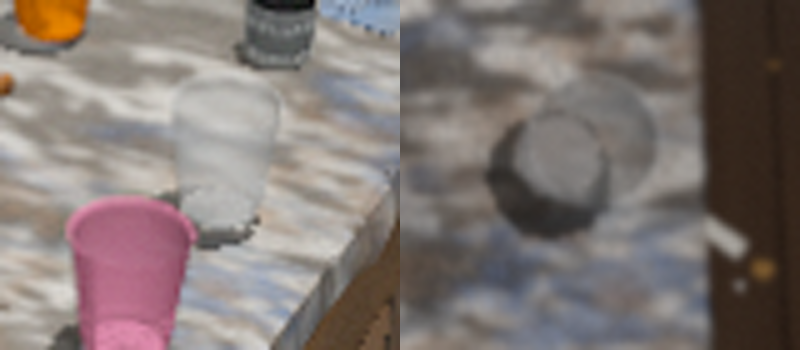

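View pics/cropglobe.png

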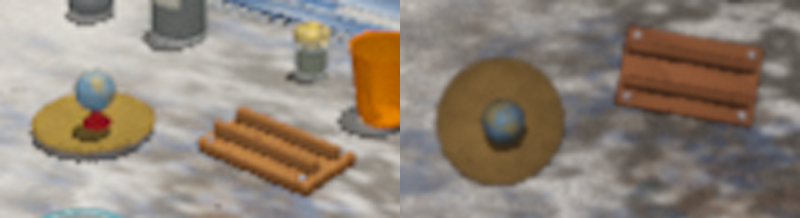

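```bash
python3 - <<'E'
from h import *
s=cv2.imread('pics/scene0.png');t=cv2.imread('pics/top0.png')
def blob(im,lo,hi,roi):
    x0,y0,x1,y1=roi;h=cv2.cvtColor(im[y0:y1,x0:x1],cv2.COLOR_BGR2HSV)
    m=cv2.morphologyEx(cv2.inRange(h,lo,hi),cv2.MORPH_CLOSE,np.ones((3,3)))
    c=max(cv2.findContours(m,0,2)[0],key=cv2.contourArea)
    (x,y),r=cv2.minEnclosingCircle(c)
    return x+x0,y+y0,r,cv2.boundingRect(c),cv2.minAreaRect(c),cv2.fitEllipse(cv2.convexHull(c))
d=blob(t,(15,90,60),(30,255,255),(165,185,235,250));print('dish',d)
print(onz('top',d[0],d[1],11))
g=blob(t,(85,30,30),(125,255,255),(190,205,212,230));print('globe',g);print(onz('top',g[0],g[1],43))
h=cv2.cvtColor(s,cv2.COLOR_BGR2HSV)
g=blob(s,(85,40,30),(125,255,255),(200,180,222,198));print('globe s',g);gs=g
print(onz('scene',g[0],g[1],43))
r=blob(t,(0,90,60),(14,255,255),(232,178,300,225));print('rest',r[4]);b=cv2.boxPoints(r[4]);print(b)
for p in b: print(onz('top',*p,18))
# screws
for p in [(165+x*.35,175+y*.35) for x,y in [(638-400,34),(753-400,54),(626-400,96),(742-400,115)]]: print('screw',p,onz('top',*p,12))
print('cup top rim',onz('top',365,212.4,72),'base',onz('top',357.4,216,4))
for u,v in [(325,209),]: print(onz('scene',u,v,72))
print('scene base',onz('scene',280+222/5,192+215/5,3))
for nm,uv,z in [('small',(246,140),50),('pig',(182,131),95),('inkpot',(143,138),40),('inkjar',(342,140),44),('orange',(286,150),72),('pink',(369,274),72)]: print(nm,onz('top',*uv,z))
E
```

```text
dish (199.63483047485352, 217.01404571533203, 22.267471313476562, (13, 10, 44, 44), ((34.5, 31.5), (43.0, 43.0), 90.0), ((34.581146240234375, 31.968721389770508), (43.42771911621094, 44.31889343261719), 37.17402648925781))
[508.07058919 117.09806221  11.        ]
globe (201.0, 217.5, 6.800835609436035, (5, 7, 13, 12), ((11.750001907348633, 13.25), (8.485280990600586, 13.435027122497559), 45.0), ((11.279762268066406, 13.063371658325195), (9.565542221069336, 13.943806648254395), 47.298828125))
[503.82983745 110.15834786  43.        ]
globe s (209.5, 190.0, 4.717090606689453, (6, 6, 8, 9), ((8.750000953674316, 10.750000953674316), (9.192388534545898, 5.656853675842285), 45.0), ((9.259129524230957, 10.223440170288086), (6.669737815856934, 9.415167808532715), 144.0134735107422))
[499.59927288 111.39236486  43.        ]
rest ((33.864864349365234, 23.310810089111328), (48.49769973754883, 28.605422973632812), 9.462321281433105)
[[ 7.594595  33.432434 ]
 [12.297298   5.2162166]
 [60.13513   13.189186 ]
 [55.43243   41.405403 ]]
[969.69884384 602.67916635  18.        ]
[1044.96848443  595.66452205   18.        ]
[1027.42944628  477.42156346   18.        ]
[951.91207136 485.41548794  18.        ]
screw (248.3, 186.9) [582.85446321  -1.57783146  12.        ]
screw (288.55, 193.9) [ 565.61041876 -100.97841937   12.        ]
screw (244.1, 208.6) [528.8508125    8.56218019  12.        ]
screw (284.7, 215.25) [512.67747404 -90.98484767  12.        ]
cup top rim [ 513.75370755 -271.85178165   72.        ] base [ 512.1212593  -270.86648386    4.        ]
[ 525.27201513 -263.34594885   72.        ]
scene base [ 503.52789992 -275.74014158    3.        ]
small [691.50462719   4.17082873  50.        ]
pig [699.51350894 151.70923672  95.        ]
inkpot [697.73110025 254.27210496  40.        ]
inkjar [ 693.84101066 -229.54066219   44.        ]
orange [661.43560787 -90.61739479  72.        ]
pink [ 373.82468554 -275.44278222   72.        ]
```

The crop shows the clear cup with a white film, mouth at top (365,212) and base at (357,216). It is clearly the target, with the pink cup at top (367,275) beside it. The globe is on the dish at top (201,218), and the rest is at (266,201), with its long axis about 10° off −y. I'll move to the middle first and log joints for a kinematic model.

Emit:
carry_out:
  series:
    - {"delta_pos": [30,-55,20],"turn": [0,0,0],"hand": 1}
    - {"delta_pos": [60,-110,40],"turn": [0,0,0],"hand": 1}
    - {"delta_pos": [85,-165,60],"turn": [0,0,0],"hand": 1}
    - {"delta_pos": [110,-220,80],"turn": [0,0,0],"hand": 1}
    - {"delta_pos": [135,-275,100],"turn": [0,0,0],"hand": 1}
    - {"delta_pos": [155,-330,110],"turn": [0,0,0],"hand": 1}
    - {"delta_pos": [175,-385,110],"turn": [0,0,0],"hand": 1}
    - {"delta_pos": [190,-440,110],"turn": [0,0,0],"hand": 1}

```text
clock: 1.1
eef_pos: [399.8, 66.5, 315.5]
eef_rot: [3.141, 0.0, 2.751]
wrist_force: [0.5, -0.5, -0.4]
finger_gap: 93.8
```

```bash
python3 - <<'E'
from h import *
from scipy.spatial.transform import Rotation as R
s=read_state();print({k:np.round(v,4).tolist() for k,v in s.items()})
q=s['joints']
for a in(1,-1):
  for b in (1,-1):
    M=R.from_euler('z',q[0])*R.from_euler('y',q[1]+q[2])*R.from_euler('z',a*q[3])*R.from_euler('y',q[4])*R.from_euler('z',b*q[5])
    T=R.from_euler('xyz',s['eef_rot'])
    print(a,b,(M.inv()*T).as_rotvec())
E
```

```text
{'clock': 1.1, 'joints': [0.0744, -0.0996, 1.7069, -0.0, 1.5341, -1.1055], 'qd': [-1.1729, 0.0406, -0.0308, -0.0016, -0.0057, -1.1663], 'effort': [9.3172, -33.6267, -36.5925, -0.023, 0.2959, 2.3967], 'eef_pos': [399.7509, 66.4993, 315.4763], 'eef_rot': [3.1415, 0.0002, 2.7507], 'wrist_force': [0.5055, -0.538, -0.3871], 'moment': [-0.0004, 0.0102, -0.0078], 'finger_gap': 93.8394}
1 1 [ 4.35635930e-17 -6.37587957e-16  1.57079633e+00]
1 -1 [-5.03962086e-16 -2.97749718e-16 -6.40224936e-01]
-1 1 [1.50514802e-05 4.98977985e-06 1.57079580e+00]
-1 -1 [ 1.02693819e-05 -1.02693819e-05 -6.40225460e-01]
```

```bash
cat >> h.py <<'E'
from scipy.spatial.transform import Rotation as R
def tool(psi,el,sg):
    "psi heading deg, el deg below horizontal"
    p,e=np.radians([psi,el]); z=np.array([np.cos(p)*np.cos(e),np.sin(p)*np.cos(e),-np.sin(e)])
    y=sg*np.array([-np.sin(p),np.cos(p),0]); return R.from_matrix(np.stack([np.cross(y,z),y,z],1))
def turn(T0,T1): return (T1*T0.inv()).as_rotvec()
E
python3 - <<'E'
from h import *
T0=R.from_euler('xyz',[3.1415,0,2.7507])
for psi in(-28,-45,-60):
  for sg in(1,-1):
    # q4=0 approx: q6 if q1=psi
    print(psi,sg,turn(T0,tool(psi,45,sg)))
E
```

```text
-28 1 [-0.33459187 -0.7108939  -0.0927546 ]
-28 -1 [-1.05769175  0.49752801  2.8185198 ]
-45 1 [-0.43854632 -0.65745668 -0.37394851]
-45 -1 [-0.89923098  0.59952754  2.55860783]
-60 1 [-0.52638281 -0.60118362 -0.62177588]
-60 -1 [-0.76527623  0.66975624  2.32418025]
```

Emit:
carry_out:
  series:
    - {"delta_pos": [0,-25,0],"turn": [-0.055,-0.08,-0.045],"hand": 1}
    - {"delta_pos": [0,-50,0],"turn": [-0.11,-0.16,-0.09],"hand": 1}
    - {"delta_pos": [0,-75,0],"turn": [-0.165,-0.24,-0.14],"hand": 1}
    - {"delta_pos": [0,-100,0],"turn": [-0.22,-0.33,-0.185],"hand": 1}
    - {"delta_pos": [0,-125,0],"turn": [-0.275,-0.41,-0.23],"hand": 1}
    - {"delta_pos": [0,-150,0],"turn": [-0.33,-0.49,-0.28],"hand": 1}
    - {"delta_pos": [0,-175,0],"turn": [-0.385,-0.57,-0.33],"hand": 1}
    - {"delta_pos": [0,-200,0],"turn": [-0.44,-0.657,-0.374],"hand": 1}

```text
clock: 2.1
eef_pos: [399.4, -132.1, 315.5]
eef_rot: [-3.141, 0.789, 2.355]
wrist_force: [0.6, -0.8, 0.1]
finger_gap: 93.7
```

```bash
python3 - <<'E'
from h import *
from scipy.optimize import least_squares
s=read_state();q=s['joints'];print({k:np.round(v,4).tolist() for k,v in s.items()})
D=[([1.11338988,.300438247,1.52154423,0,1.32069644,-.0665963934],[209.40930563,508.30784211,204.91993764]),
([.0744,-.0996,1.7069,0,1.5341,-1.1055],[399.7509,66.4993,315.4763]),(q,s['eef_pos'])]
for a in(1,-1):
    M=R.from_euler('z',q[0])*R.from_euler('y',q[1]+q[2])*R.from_euler('z',a*q[3])*R.from_euler('y',q[4])*R.from_euler('z',q[5]+np.pi/2)
    print(a,(M.inv()*R.from_euler('xyz',s['eef_rot'])).as_rotvec())
def fk(p,q,a=1):
    A=R.from_euler('z',q[0]);B=A*R.from_euler('y',q[1]);C=A*R.from_euler('y',q[1]+q[2]);W=C*R.from_euler('z',a*q[3])*R.from_euler('y',q[4])
    return A.apply([p[0],p[6],p[1]])+B.apply([0,0,p[2]])+C.apply([p[3],0,p[4]])+W.apply([0,0,p[5]])
for a in(1,-1):
  f=lambda p:np.concatenate([fk(p,x,a)-y for x,y in D])
  r=least_squares(f,[0,400,400,0,400,250,36]);print(a,r.x.round(1),r.cost, np.linalg.svd(r.jac)[1])
E
```

```text
{'clock': 2.1, 'joints': [-0.124, -0.4293, 2.135, -0.6118, 0.8649, -0.6411], 'qd': [-0.2778, -0.1833, 0.4506, -0.8494, -0.7812, 0.7857], 'effort': [2.5505, -11.6898, -40.4922, 0.8023, 0.6275, -1.7972], 'eef_pos': [399.3874, -132.0826, 315.487], 'eef_rot': [-3.1407, 0.7889, 2.3553], 'wrist_force': [0.5919, -0.7807, 0.0712], 'moment': [0.2392, 0.2495, -0.0109], 'finger_gap': 93.7279}
1 [-2.22044605e-16  6.93889390e-17 -2.77555756e-17]
-1 [ 0.55683839 -0.74623817 -0.7937603 ]
1 [-1.000e-01  2.212e+02  4.242e+02  4.090e+01  4.476e+02  2.706e+02
  3.660e+01] 2.3209301055514344e-05 [3.39764628 2.45173533 1.74549337 0.53071984 0.31548244 0.10740658
 0.07429425]
-1 [ -71.2 -659.8 -101.2 -951.3  423.7 -173.    22.4] 3365.9245656670664 [3.3976463  2.45173488 1.74549343 0.53071985 0.31548244 0.10740657
 0.07429422]
```

```bash
python3 - <<'E'
from h import *
s=cv2.imread('pics/scene0.png');t=cv2.imread('pics/top0.png')
def big(im,x0,y0,w,k):
    c=cv2.resize(im[y0:y0+w,x0:x0+w],None,fx=k,fy=k,interpolation=cv2.INTER_NEAREST)
    for i in range(0,w,5):
        cv2.putText(c,str(x0+i),(i*k,10),0,.35,(255,255,255),1);cv2.putText(c,str(y0+i),(0,i*k+10),0,.35,(255,255,255),1)
        cv2.line(c,(i*k,0),(i*k,6),(0,0,255),1);cv2.line(c,(0,i*k),(6,i*k),(0,0,255),1)
    return c
cv2.imwrite('pics/g0.png',np.hstack([big(s,195,178,32,12),big(t,185,202,32,12)]))
E
```

```text
(no output)
```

View pics/g0.png

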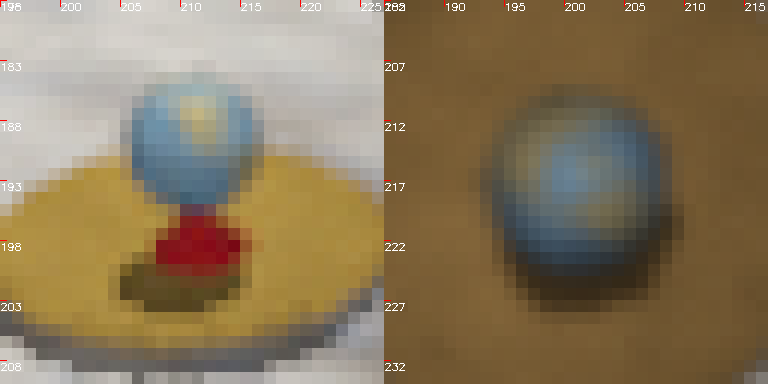

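```bash
python3 - <<'E'
from h import *
print(tri((210.85,189.25),(200.85,216.3)))
print(onz('scene',210.85,189.25,43),onz('top',200.85,216.3,43))
print('foot s',onz('scene',211,199,12))
# dish: cross-check scene & top
s=cv2.imread('pics/scene0.png');h=cv2.cvtColor(s,cv2.COLOR_BGR2HSV)
m=cv2.inRange(h[180:215,185:240],(15,110,60),(32,255,255));c=max(cv2.findContours(m,0,2)[0],key=cv2.contourArea)
e=cv2.fitEllipse(cv2.convexHull(c));print(e,onz('scene',e[0][0]+185,e[0][1]+180,11), onz('top',199.6,217,11))
# cup rim both
for uv in [((325.5,208.5),(365,212.4))]: print('rim',tri(*uv))
print('base',tri((280+222/5-.5,192+208/5-.5),(357.4,216)))
E
```

```text
(array([506.53862245, 110.86594476,  42.58738505]), np.float64(0.6240939744557683))
[505.75037845 110.65206997  43.        ] [506.68337605 110.56818164  43.        ]
foot s [499.29790522 107.54730241  12.        ]
((25.061494827270508, 18.257837295532227), (16.1380672454834, 33.35624694824219), 85.79292297363281) [503.12032386 114.04455658  11.        ] [508.10492031 117.18358444  11.        ]
rim (array([ 512.7432344 , -269.3426522 ,   81.76765828]), np.float64(0.17516701847685504))
base (array([ 512.08730465, -270.89684269,    2.82385204]), np.float64(0.5824057930507729))
```

```bash
cat >> h.py <<'E'
from scipy.optimize import least_squares
PK=[0,221.2,424.2,40.9,447.6,270.6,36.6]
LO=np.array([-3.03,-.79,.23,-1.04,0,-2.55]);HI=np.array([3.03,2.21,2.52,4.18,3.07,2.55])
def fkq(q):
    p=PK;A=R.from_euler('z',q[0]);B=A*R.from_euler('y',q[1]);C=A*R.from_euler('y',q[1]+q[2]);W=C*R.from_euler('z',q[3])*R.from_euler('y',q[4])
    return A.apply([p[0],p[6],p[1]])+B.apply([0,0,p[2]])+C.apply([p[3],0,p[4]])+W.apply([0,0,p[5]]), W*R.from_euler('z',q[5]+np.pi/2)
def ik(P,T,q0):
    def f(q):
        X,Q=fkq(q);return np.r_[(X-P)/100,(T.inv()*Q).as_rotvec()]
    r=least_squares(f,np.clip(q0,LO+1e-3,HI-1e-3),bounds=(LO,HI));return r.x,np.linalg.norm(r.fun)
def track(P0,T0,P1,T1,q,n=16):
    d=turn(T0,T1);w=0;mj=0
    for i in range(1,n+1):
        qn,e=ik(P0+(P1-P0)*i/n,R.from_rotvec(d*i/n)*T0,q);w=max(w,e);mj=max(mj,abs(qn-q).max());q=qn
    return q,w,mj
E
cat > plan.py <<'E'
from h import *
q0=read_state()['joints'];P0=read_state()['eef_pos'];T0=R.from_euler('xyz',read_state()['eef_rot'])
u=lambda a:np.array([np.cos(np.radians(a)),np.sin(np.radians(a)),0])
zz=np.array([0,0,1.])
cup=np.array([513,-271,38.]);rest=np.array([547.5,-46.2,48.]);fin=np.array([506.3,110.7,47.])
tc=lambda G,T:G+19*T.apply([0,0,1])
def pr(l,r): print('  ',l,r[0].round(2),'err%.3f jmp%.2f'%(r[1],r[2]))
for psi in(-28,-60,-80):
 for sg in(1,-1):
  for maz in(80.5,-99.5):
   print(psi,sg,maz)
   T1=tool(psi,45,sg);P1=tc(cup,T1)
   r=track(P0,T0,P1+zz*100,T1,q0,24);pr('pre',r);r=track(P1+zz*100,T1,P1,T1,r[0]);pr('pick',r)
   # lay: rotate about jaw axis: heading of tool after = opposite m ; jaw y sign: y at pickup = sg*left(psi); after pitch past vertical y unchanged relative to m
   zl=-u(maz)*np.cos(np.radians(53.5))-zz*np.sin(np.radians(53.5));y=sg*np.array([-u(maz)[1],u(maz)[0],0])
   T2=R.from_matrix(np.stack([np.cross(y,zl),y,zl],1));P2=tc(rest,T2)
   # stage: pitch first then yaw
   zp=-u(psi)*np.cos(np.radians(53.5))-zz*np.sin(np.radians(53.5));yp=sg*np.array([-u(psi)[1],u(psi)[0],0])
   r2=track(P1+zz*100,T1,P2+zz*100,T2,track(P1,T1,P1+zz*100,T1,r[0])[0],30);pr('lay direct',r2)
   r2=track(P2+zz*100,T2,P2,T2,r2[0]);pr('lay',r2)
E
python3 plan.py
```

```text
-28 1 80.5
   pre [-0.58  0.2   2.07  0.64  0.1  -2.27] err0.000 jmp0.23
   pick [-0.55  0.42  2.04  0.94  0.   -2.55] err0.111 jmp0.14
   lay direct [ 0.13  0.5   1.57 -0.67  1.33 -2.55] err0.069 jmp0.25
   lay [ 0.11  0.64  1.6  -0.66  1.19 -2.52] err0.063 jmp0.01
-28 1 -99.5
   pre [-0.58  0.2   2.07  0.64  0.1  -2.27] err0.000 jmp0.23
   pick [-0.55  0.42  2.04  0.94  0.   -2.55] err0.111 jmp0.14
   lay direct [-0.42  0.45  1.63  0.64  1.31 -0.5 ] err0.000 jmp0.41
   lay [-0.42  0.6   1.67  0.68  1.15 -0.63] err0.000 jmp0.01
-28 -1 80.5
   pre [-0.58  0.2   2.07  0.64  0.1   0.88] err0.000 jmp0.21
   pick [-0.58  0.43  2.1   2.8   0.18 -1.3 ] err0.000 jmp0.26
   lay direct [ 0.11  0.5   1.56 -0.63  1.34  0.51] err0.000 jmp0.25
   lay [ 0.11  0.64  1.6  -0.66  1.19  0.62] err0.000 jmp0.01
-28 -1 -99.5
   pre [-0.58  0.2   2.07  0.64  0.1   0.88] err0.000 jmp0.21
   pick [-0.58  0.43  2.1   2.8   0.18 -1.3 ] err0.000 jmp0.26
   lay direct [-0.44  0.45  1.65  0.68  1.3   2.55] err0.069 jmp0.41
   lay [-0.42  0.6   1.67  0.68  1.15  2.51] err0.062 jmp0.01
-60 1 80.5
   pre [-0.36  0.
[... 1415 characters left out ...]
04  0.76  0.33] err0.092 jmp0.02
   lay direct [-0.42  0.45  1.63  0.64  1.31 -0.5 ] err0.000 jmp0.08
   lay [-0.42  0.6   1.67  0.68  1.15 -0.63] err0.000 jmp0.01
-80 -1 80.5
   pre [-0.24  0.41  1.81 -1.04  0.92 -2.55] err0.327 jmp0.15
   pick [-0.26  0.59  1.78 -1.04  0.84 -2.55] err0.321 jmp0.01
   lay direct [ 0.3   0.44  1.88 -1.04  1.1  -2.55] err2.829 jmp0.02
   lay [ 0.31  0.67  1.81 -1.04  1.11 -2.55] err2.822 jmp0.01
-80 -1 -99.5
   pre [-0.24  0.41  1.81 -1.04  0.92 -2.55] err0.327 jmp0.15
   pick [-0.26  0.59  1.78 -1.04  0.84 -2.55] err0.321 jmp0.01
   lay direct [-0.12  0.26  1.77  0.01  0.91 -2.55] err0.807 jmp0.05
   lay [-0.08  0.39  1.88 -0.11  0.59 -2.55] err0.807 jmp0.02
```

```bash
cat > search.py <<'E'
from h import *
u=lambda a:np.array([np.cos(np.radians(a)),np.sin(np.radians(a)),0]);zz=np.array([0,0,1.])
cup=np.array([513,-271,40.]);rest=np.array([547.5,-46.2,48.]);gl=np.array([506.3,110.7,55.])
def T(z,y): return R.from_matrix(np.stack([np.cross(y,z),y,z],1))
def zv(az,el): e=np.radians(el);return u(az)*np.cos(e)-zz*np.sin(e)
seeds=[[0,.4,1.7,0,1,-1.5],[0,.4,1.7,0,1,1.5],[0,.4,1.7,1,1,0],[0,.4,1.7,-.8,1,0],[0,.4,1.7,3,.6,-1.5],[0,.4,1.7,2.2,.8,0]]
def sols(G,Tt):
    out=[]
    for s in seeds:
        s=np.array(s,float);s[0]=np.arctan2(G[1],G[0])
        q,e=ik(G+19*Tt.apply([0,0,1]),Tt,s)
        if e<1e-3 and q[4]>.3 and (q-LO).min()>.1 and (HI-q).min()>.1 and not any(abs(q-o).max()<.05 for o in out): out.append(q)
    return out
import pickle
res=[]
def left(a): return np.array([-u(a)[1],u(a)[0],0])
for al in(45,55,62): # pickup elevation = al
  for maz in(80.5,-99.5):
    L={sg:sols(rest,T(zv(maz+180,98.5-al),sg*left(maz))) for sg in(1,-1)}
    print('lay',al,maz,{k:[x.round(2).tolist() for x in v] for k,v in L.items()})
    for h in range(-180,180,20):
      for sg in(1,-1):
        # cup frame: pickup tool heading h; jaw y = sg*left(h); mouth up.  lay: jaw y = sg*left(maz)
        for a in sols(cup,T(zv(h,al),sg*left(h))):
          for b in L[sg]: res.append((abs(a-b).max(),al,maz,h,sg,a,b))
res.sort(key=lambda r:r[0])
for r in res[:14]: print(np.round(r[0],2),r[1:5],r[5].round(2),r[6].round(2))
print('PLACE')
res=[]
for al in(30,40,50): # final elevation = al ; regrip angle to mouth 90-al => el = 90-al-8.5
  for maz in(80.5,-99.5):
    for sg in(1,-1):
      for a in sols(rest,T(zv(maz,81.5-al),sg*left(maz))):
        for h in range(-180,180,20):
          # final: tool heading h, mouth down. pitching by -98.5 about left(maz): heading reverses: h=maz+180 with y=left(maz)= -left(h)
          for b in sols(gl,T(zv(h,al),-sg*left(h))): res.append((abs(a-b).max(),al,maz,h,sg,a,b))
res.sort(key=lambda r:r[0])
for m in(80.5,-99.5):
  for r in [r for r in res if r[2]==m][:9]: print(np.round(r[0],2),r[1:5],r[5].round(2),r[6].round(2))
E
python3 search.py
```

```text
lay 45 80.5 {1: [], -1: [[0.11, 0.64, 1.6, -0.66, 1.19, 0.62]]}
lay 45 -99.5 {1: [[-0.42, 0.6, 1.67, 0.68, 1.15, -0.63]], -1: []}
lay 55 80.5 {1: [[0.17, 0.71, 1.56, -0.79, 1.3, -2.41]], -1: [[0.17, 0.71, 1.56, -0.79, 1.3, 0.73]]}
lay 55 -99.5 {1: [[-0.48, 0.67, 1.65, 0.81, 1.26, -0.75]], -1: [[-0.48, 0.67, 1.65, 0.81, 1.26, 2.4]]}
lay 62 80.5 {1: [[0.2, 0.77, 1.54, -0.87, 1.38, -2.36]], -1: [[0.2, 0.77, 1.54, -0.87, 1.38, 0.78]]}
lay 62 -99.5 {1: [[-0.51, 0.72, 1.63, 0.89, 1.34, -0.81]], -1: [[-0.51, 0.72, 1.63, 0.89, 1.34, 2.33]]}
1.17 (62, -99.5, -40, -1) [-0.51  0.43  1.93 -0.28  0.32  2.01] [-0.51  0.72  1.63  0.89  1.34  2.33]
1.17 (62, -99.5, -40, 1) [-0.51  0.43  1.93 -0.28  0.32 -1.14] [-0.51  0.72  1.63  0.89  1.34 -0.81]
1.22 (62, 80.5, -40, 1) [-0.51  0.43  1.93 -0.28  0.32 -1.14] [ 0.2   0.77  1.54 -0.87  1.38 -2.36]
1.22 (62, 80.5, -40, -1) [-0.51  0.43  1.93 -0.28  0.32  2.01] [ 0.2   0.77  1.54 -0.87  1.38  0.78]
1.24 (62, 80.5, -20, -1) [-0.6   0.42  1.93  0.37  0.33  1.  ] [ 0.2   0.77  1.54 -0.87  1.38  0.78]
1.24 (62, 80.5, -20, 1) [-0.6   0.42  1.93  0.37  0.33 -
[... 1980 characters left out ...]
 (50, -99.5, 100, 1) [ 0.22  0.81  1.52 -0.92  1.45  0.82] [-0.16  0.57  1.73  0.71  1.21 -0.72]
1.64 (40, -99.5, 100, 1) [ 0.18  0.73  1.56 -0.81  1.33  0.74] [-0.21  0.64  1.71  0.82  1.32 -0.82]
1.67 (40, -99.5, 120, 1) [ 0.18  0.73  1.56 -0.81  1.33  0.74] [-0.15  0.74  1.52  0.64  1.53 -0.93]
1.69 (50, -99.5, 120, 1) [ 0.22  0.81  1.52 -0.92  1.45  0.82] [-0.11  0.66  1.58  0.55  1.4  -0.87]
1.72 (30, -99.5, 140, 1) [ 0.12  0.66  1.59 -0.69  1.21  0.65] [-0.1   0.92  1.29  0.53  1.85 -1.08]
1.8 (50, -99.5, 80, 1) [ 0.22  0.81  1.52 -0.92  1.45  0.82] [-0.18  0.48  1.89  0.88  0.99 -0.59]
1.81 (40, -99.5, 140, 1) [ 0.18  0.73  1.56 -0.81  1.33  0.74] [-0.08  0.83  1.36  0.47  1.71 -1.07]
```

```bash
cat > p1.py <<'E'
from h import *
from search_f import *
s=read_state();q=s['joints'];P0=s['eef_pos'];T0=R.from_euler('xyz',s['eef_rot'])
T1=T(zv(80.5,50),-left(80.5));G=np.array([513,-271,40.])
P1=G+19*zv(80.5,50);Pp=P1-110*zv(80.5,50)+[0,0,20]
print('cmd pre d',(Pp-P0).round(1),'turn',turn(T0,T1).round(3),np.linalg.norm(turn(T0,T1)),'P1',P1.round(1),'app',(P1-Pp).round(1))
r=track(P0,T0,Pp,T1,q,30);print(r[0].round(2),r[1:])
r=track(Pp,T1,P1,T1,r[0],30);print(r[0].round(2),r[1:])
E
sed -n '/^u=/,/^def zv/p;/^def left/p' search.py > sf.tmp; (echo "from h import *"; cat sf.tmp)>search_f.py; python3 p1.py
```

```text
cmd pre d [ 104.  -196.6 -185.8] turn [ 1.462  0.466 -0.764] 1.7144293159511725 P1 [ 515.  -259.    25.4] app [  11.7   69.7 -104.3]
[-0.86  0.74  1.2   0.52  1.68 -0.77] (np.float64(5.599701813357509e-09), np.float64(0.06733118745886701))
[-0.78  0.79  1.38  0.56  1.44 -0.82] (np.float64(3.217241574815359e-13), np.float64(0.008296450929418775))
```

Emit:
carry_out:
  series:
    - {"delta_pos": [10,-18,-10],"turn": [0.1316,0.0419,-0.0688],"hand": 1}
    - {"delta_pos": [20,-35,-20],"turn": [0.2632,0.0839,-0.1375],"hand": 1}
    - {"delta_pos": [30,-53,-30],"turn": [0.3947,0.1258,-0.2063],"hand": 1}
    - {"delta_pos": [40,-70,-45],"turn": [0.5263,0.1678,-0.275],"hand": 1}
    - {"delta_pos": [50,-90,-60],"turn": [0.6579,0.2097,-0.3438],"hand": 1}
    - {"delta_pos": [60,-110,-75],"turn": [0.7895,0.2516,-0.4126],"hand": 1}
    - {"delta_pos": [70,-130,-90],"turn": [0.9211,0.2936,-0.4813],"hand": 1}
    - {"delta_pos": [80,-150,-110],"turn": [1.0526,0.3355,-0.5501],"hand": 1}

```text
clock: 3.1
eef_pos: [479.9, -282.3, 205.1]
eef_rot: [2.985, -0.298, 1.697]
wrist_force: [0.5, 0.3, 0.7]
finger_gap: 94.0
```

```bash
python3 p1.py
```

```text
cmd pre d [ 23.4 -46.4 -75.4] turn [ 0.403  0.131 -0.213] 0.4740662263699585 P1 [ 515.  -259.    25.4] app [  11.7   69.7 -104.3]
[-0.86  0.74  1.2   0.52  1.68 -0.77] (np.float64(4.310682140250116e-12), np.float64(0.012384071715960898))
[-0.78  0.79  1.38  0.56  1.44 -0.82] (np.float64(3.440866840890555e-13), np.float64(0.008296450924953902))
```

Emit:
carry_out:
  series:
    - {"delta_pos": [6,-12,-19],"turn": [0.1,0.032,-0.053],"hand": 1}
    - {"delta_pos": [12,-24,-38],"turn": [0.2,0.064,-0.106],"hand": 1}
    - {"delta_pos": [18,-36,-57],"turn": [0.3,0.096,-0.16],"hand": 1}
    - {"delta_pos": [23,-46,-75],"turn": [0.4,0.13,-0.212],"hand": 1}
    - {"delta_pos": [23,-46,-75],"turn": [0.4,0.13,-0.212],"hand": 1}
    - {"delta_pos": [23,-46,-75],"turn": [0.4,0.13,-0.212],"hand": 1}

```text
clock: 3.85
eef_pos: [502.6, -327.3, 131.0]
eef_rot: [3.137, -0.69, 1.412]
wrist_force: [0.2, 1.1, 0.9]
finger_gap: 93.9
```

```bash
python3 p1.py; python3 - <<'E'
from h import *
a=snap('scene','s1');b=snap('top','t1')
a=cv2.resize(a[170:270,270:370],(390,390));b=cv2.resize(b[170:270,300:400],(390,390))
cv2.imwrite('pics/c1.png',np.hstack([a,b])[:,:,::-1])
E
```

```text
cmd pre d [ 0.7 -1.4 -1.3] turn [ 0.009  0.002 -0.004] 0.009933401806658474 P1 [ 515.  -259.    25.4] app [  11.7   69.7 -104.3]
[-0.86  0.74  1.2   0.52  1.68 -0.77] (np.float64(6.252843217746737e-13), np.float64(0.0002864734676624181))
[-0.78  0.79  1.38  0.56  1.44 -0.82] (np.float64(3.3703252016157237e-13), np.float64(0.008296450929017984))
```

View pics/c1.png

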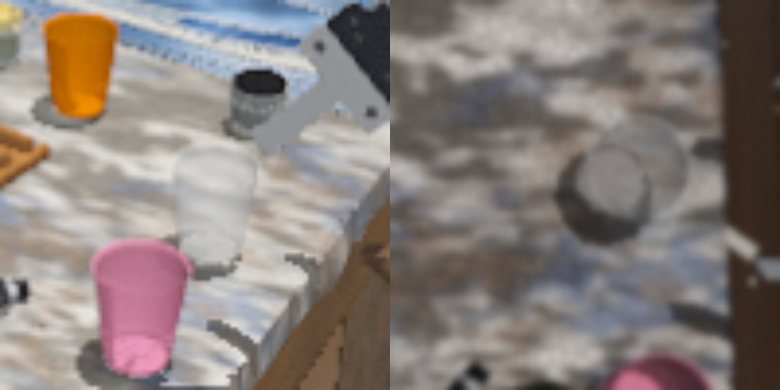

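```bash
python3 - <<'E'
from h import *
P=read_state()['eef_pos'];T=R.from_euler('xyz',read_state()['eef_rot'])
for X in(P,P+T.apply([0,47,-8]),P+T.apply([0,-47,-8]),np.array([513,-271,72])): print(proj('scene',X),proj('top',X))
E
```

```text
[[345.95458    199.15852224]] [[398.06350216 214.53435982]]
[[356.76724126 190.88023805]] [[403.90136294 193.3499412 ]]
[[338.47755571 204.88303888]] [[398.90098632 236.23893302]]
[[325.83198624 211.71208337]] [[364.64211227 212.72328451]]
```

View pics/s1.png

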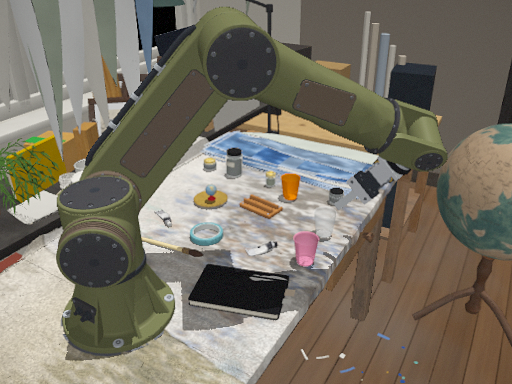

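View pics/t1.png

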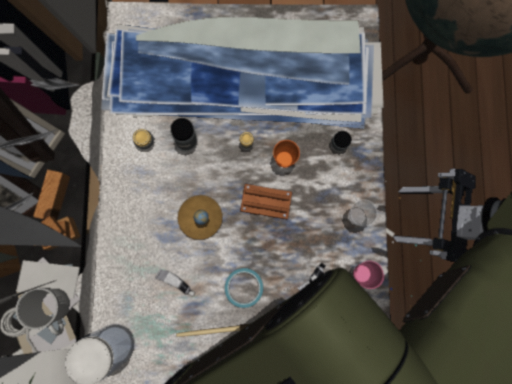

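The scene shows the gripper at the cup's −y side, and in the top view the tips at (398,190) and (392,240) straddle the cup row (about 214). I'll approach and grip.

Emit:
carry_out:
  series:
    - {"delta_pos": [3,16,-25],"turn": [0,0,0],"hand": 1}
    - {"delta_pos": [6,34,-52],"turn": [0,0,0],"hand": 1}
    - {"delta_pos": [9,52,-79],"turn": [0,0,0],"hand": 1}
    - {"delta_pos": [12,68,-105],"turn": [0,0,0],"hand": 1}
    - {"delta_pos": [12,68,-105],"turn": [0,0,0],"hand": 1}
    - {"delta_pos": [12,68,-105],"turn": [0,0,0],"hand": 1}

```text
clock: 4.7
eef_pos: [515.1, -260.3, 27.2]
eef_rot: [3.136, -0.69, 1.412]
wrist_force: [0.1, 0.3, 1.2]
finger_gap: 93.8
```

Emit:
carry_out:
  series:
    - {"delta_pos": [0,0,0],"turn": [0,0,0],"hand": 0.75}
    - {"delta_pos": [0,0,0],"turn": [0,0,0],"hand": 0.65}
    - {"delta_pos": [0,0,0],"turn": [0,0,0],"hand": 0.55}
    - {"delta_pos": [0,0,0],"turn": [0,0,0],"hand": 0.45}
    - {"delta_pos": [0,0,0],"turn": [0,0,0],"hand": 0.3}
    - {"delta_pos": [0,0,0],"turn": [0,0,0],"hand": 0.3}
  squeeze: 12

```text
clock: 5.45
eef_pos: [514.5, -259.5, 25.5]
eef_rot: [3.138, -0.692, 1.41]
wrist_force: [-0.9, -0.1, 0.2]
finger_gap: 56.6
```

```bash
cat >view2.py <<'E'
import sys
from h import *
n=sys.argv[1];cs=list(map(int,sys.argv[2:6]))
a=snap('scene','s'+n);b=snap('top','t'+n)
a=a[cs[1]-50:cs[1]+50,cs[0]-50:cs[0]+50];b=b[cs[3]-50:cs[3]+50,cs[2]-50:cs[2]+50]
cv2.imwrite(f'pics/c{n}.png',np.hstack([cv2.resize(x,(400,400),interpolation=cv2.INTER_CUBIC) for x in(a,b)])[:,:,::-1])
s=read_state();print(s['clock'],s['eef_pos'].round(1),s['finger_gap'],s['wrist_force'].round(2),s['joints'].round(2))
E
python3 view2.py 2 325 222 358 217
```

```text
5.55 [ 514.5 -259.5   25.5] 56.57186374371356 [ 0.17 -0.49  2.14] [-0.78  0.79  1.38  0.55  1.44 -0.83]
```

View pics/c2.png

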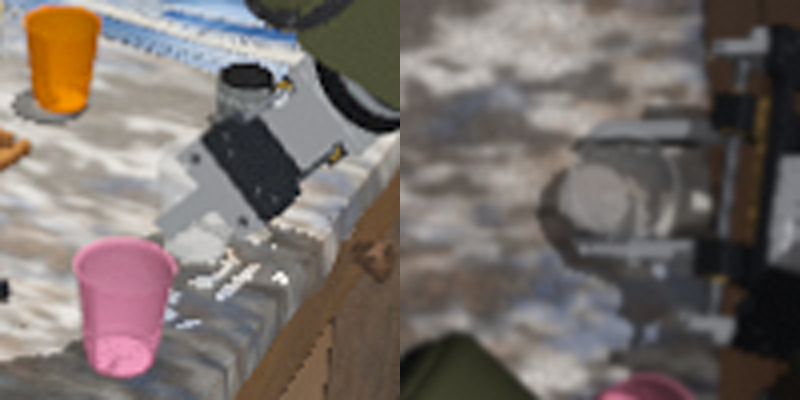

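The crops show the clear cup between the fingers, clear of the pink cup at left-centre. The gap is 56.6 mm, so it is gripped. Now lift and pitch over to the rest.

```bash
cat > p2.py <<'E'
from search_f import *
s=read_state();q=s['joints'];P0=s['eef_pos'];T0=R.from_euler('xyz',s['eef_rot'])
m=zv(80.5,-8.5);ctr=np.array([547.5,-46.2,48.]);G=ctr+4*m
T1=T(zv(-99.5,48.5),-left(80.5));P1=G+19*zv(-99.5,48.5)
print('P1',P1.round(1),'d',(P1-P0).round(1),'turn',turn(T0,T1).round(3))
r=track(P0,T0,P0+[0,0,90],T0,q);print(r[0].round(2),r[1:])
r=track(P0+[0,0,90],T0,P1+[0,0,70],T1,r[0],30);print(r[0].round(2),r[1:])
r=track(P1+[0,0,70],T1,P1,T1,r[0]);print(r[0].round(2),r[1:])
E
python3 p2.py
```

```text
P1 [546.1 -54.7  34.4] d [ 31.5 204.8   8.8] turn [-1.396  0.233 -0.004]
[-0.78  0.67  1.35  0.55  1.57 -0.75] (np.float64(9.45062433907076e-13), np.float64(0.008652384260758983))
[ 0.15  0.57  1.56 -0.7   1.35  0.59] (np.float64(5.05423369326026e-09), np.float64(0.06004031487331035))
[ 0.15  0.68  1.58 -0.73  1.25  0.68] (np.float64(1.9581914455400908e-13), np.float64(0.007220835281056881))
```

Emit:
carry_out:
  series:
    - {"delta_pos": [0,0,5],"turn": [0,0,0],"hand": 0.3}
    - {"delta_pos": [0,0,15],"turn": [0,0,0],"hand": 0.3}
    - {"delta_pos": [0,0,35],"turn": [0,0,0],"hand": 0.3}
    - {"delta_pos": [0,0,60],"turn": [0,0,0],"hand": 0.3}
    - {"delta_pos": [0,0,80],"turn": [0,0,0],"hand": 0.3}
    - {"delta_pos": [0,0,90],"turn": [0,0,0],"hand": 0.3}

```text
clock: 6.3
eef_pos: [514.8, -259.7, 117.4]
eef_rot: [3.136, -0.69, 1.411]
wrist_force: [-0.5, 0.1, -0.5]
finger_gap: 56.5
```

```bash
python3 p2.py; python3 view2.py 3 340 190 358 217
```

```text
P1 [546.1 -54.7  34.4] d [ 31.3 205.  -83. ] turn [-1.395  0.235 -0.005]
[-0.78  0.57  1.28  0.55  1.71 -0.66] (np.float64(1.3038753186198946e-12), np.float64(0.009128117200992714))
[ 0.15  0.57  1.56 -0.7   1.35  0.59] (np.float64(6.847756598653302e-09), np.float64(0.057367997608223094))
[ 0.15  0.68  1.58 -0.73  1.25  0.68] (np.float64(2.1440875892822155e-13), np.float64(0.007220835281035343))
6.4 [ 514.8 -259.7  116.6] 56.898014155102636 [-0.05  0.06 -0.51] [-0.78  0.66  1.35  0.55  1.57 -0.75]
```

View pics/c3.png

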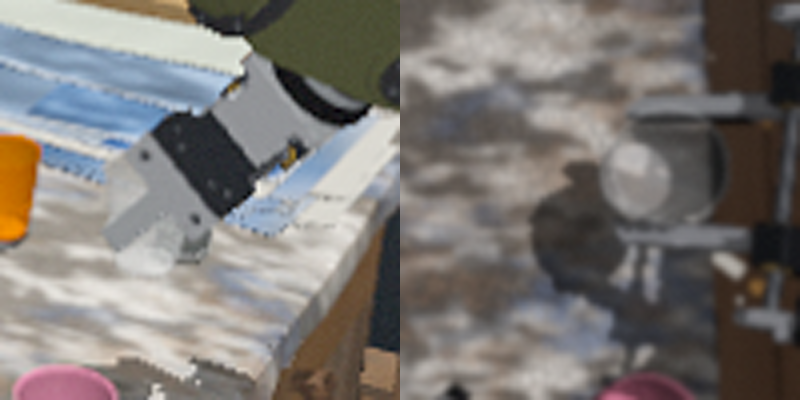

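Emit:
carry_out:
  series:
    - {"delta_pos": [3,20,0],"turn": [-0.14,0.0235,0],"hand": 0.3}
    - {"delta_pos": [6,41,0],"turn": [-0.279,0.047,-0.001],"hand": 0.3}
    - {"delta_pos": [9,61,0],"turn": [-0.4185,0.0705,-0.0015],"hand": 0.3}
    - {"delta_pos": [12,82,0],"turn": [-0.558,0.094,-0.002],"hand": 0.3}
    - {"delta_pos": [15,102,0],"turn": [-0.6975,0.1175,-0.0025],"hand": 0.3}
    - {"delta_pos": [18,123,0],"turn": [-0.837,0.141,-0.003],"hand": 0.3}
    - {"delta_pos": [22,143,-5],"turn": [-0.9765,0.1645,-0.0035],"hand": 0.3}
    - {"delta_pos": [25,164,-10],"turn": [-1.116,0.188,-0.004],"hand": 0.3}

```text
clock: 7.4
eef_pos: [539.6, -94.7, 105.2]
eef_rot: [3.141, 0.445, 1.405]
wrist_force: [0.2, -0.5, -1.3]
finger_gap: 56.8
```

```bash
python3 p2.py
```

```text
P1 [546.1 -54.7  34.4] d [  6.5  40.  -70.9] turn [-0.276  0.046 -0.   ]
[-0.03  0.35  1.54 -0.45  1.34  0.26] (np.float64(2.162971372706998e-12), np.float64(0.010570582329360256))
[ 0.15  0.57  1.56 -0.7   1.35  0.59] (np.float64(1.5708177420242006e-13), np.float64(0.01144086881685119))
[ 0.15  0.68  1.58 -0.73  1.25  0.68] (np.float64(1.9611544199422127e-13), np.float64(0.007220835281037563))
```

Emit:
carry_out:
  series:
    - {"delta_pos": [2,14,-5],"turn": [-0.1,0.016,0],"hand": 0.3}
    - {"delta_pos": [4,28,-10],"turn": [-0.2,0.032,0],"hand": 0.3}
    - {"delta_pos": [6.5,41,-20],"turn": [-0.278,0.046,0],"hand": 0.3}
    - {"delta_pos": [6.5,41,-30],"turn": [-0.278,0.046,0],"hand": 0.3}
    - {"delta_pos": [6.5,41,-30],"turn": [-0.278,0.046,0],"hand": 0.3}
    - {"delta_pos": [6.5,41,-30],"turn": [-0.278,0.046,0],"hand": 0.3}

```text
clock: 8.15
eef_pos: [546.1, -55.3, 75.9]
eef_rot: [3.141, 0.721, 1.403]
wrist_force: [-0.8, -0.1, -0.3]
finger_gap: 56.6
```

```bash
python3 p2.py; python3 view2.py 4 265 200 267 200
```

```text
P1 [546.1 -54.7  34.4] d [  0.    0.5 -41.6] turn [-0.003  0.001  0.002]
[ 0.14  0.49  1.52 -0.69  1.44  0.52] (np.float64(2.5216127245409226e-12), np.float64(0.008731099713993107))
[ 0.15  0.57  1.56 -0.7   1.35  0.59] (np.float64(4.376923432458408e-15), np.float64(0.003070723760332017))
[ 0.15  0.68  1.58 -0.73  1.25  0.68] (np.float64(2.0399607379504957e-13), np.float64(0.0072208352810294585))
8.25 [546.1 -55.1  76.1] 56.655687253592845 [ 1.12  0.53 -1.24] [ 0.15  0.61  1.57 -0.71  1.3   0.63]
```

View pics/c4.png

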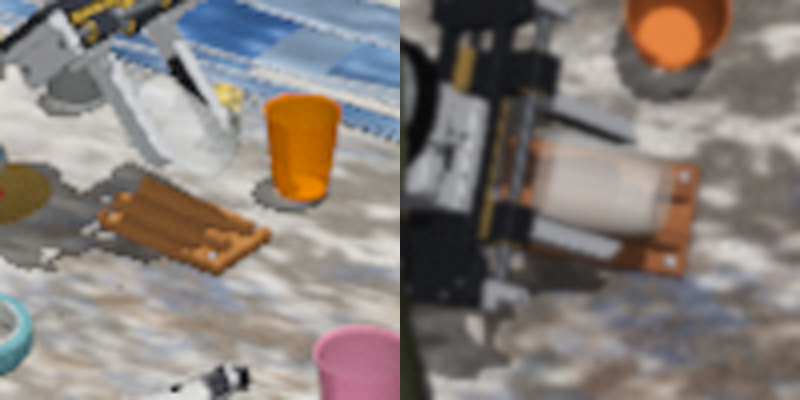

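```bash
python3 - <<'E'
from search_f import *
m=zv(80.5,-8.5)
c=np.array([547.5,-46.7,89.8])
x=np.cross(m,[0,0,1]);x/=np.linalg.norm(x)
im=cv2.imread('pics/t4.png')[150:250,217:317];k=6;im=cv2.resize(im,None,fx=k,fy=k,interpolation=cv2.INTER_CUBIC)
def dr(X,col):
    p=((proj('top',X)-[217,150]+.5)*k).astype(int);cv2.polylines(im,[p.reshape(-1,1,2)],True,col,1)
dr([c-36*m+22*x,c-36*m-22*x,c+36*m-31.5*x,c+36*m+31.5*x],(0,255,0))
yy=u(80.5);xx=u(-9.5);o=np.array([547.5,-46.2,12])
dr([o+60*yy+35*xx,o+60*yy-35*xx,o-60*yy-35*xx,o-60*yy+35*xx],(255,0,0))
cv2.imwrite('pics/o4.png',im)
E
```

```text
(no output)
```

View pics/o4.png

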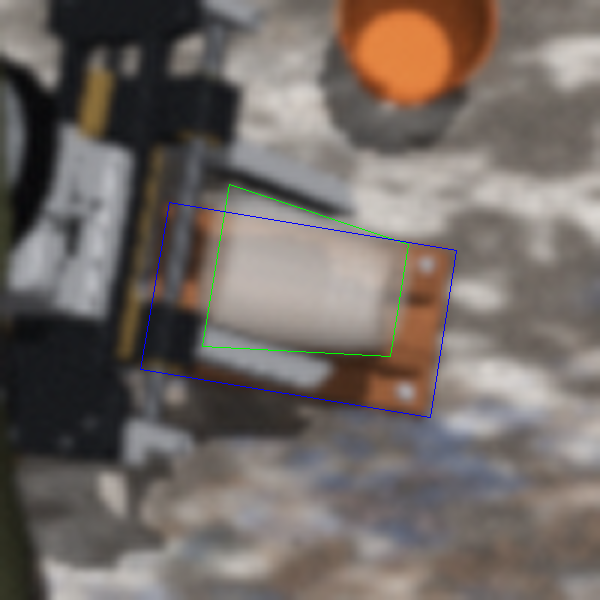

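The overlay matches: the rest outline fits (blue), and the cup lies where predicted (green). Lowering onto the rest.

Emit:
carry_out:
  series:
    - {"delta_pos": [0,0,-8],"turn": [0,0,0],"hand": 0.3}
    - {"delta_pos": [0,0,-18],"turn": [0,0,0],"hand": 0.3}
    - {"delta_pos": [0,0,-26],"turn": [0,0,0],"hand": 0.3}
    - {"delta_pos": [0,0,-32],"turn": [0,0,0],"hand": 0.3}
    - {"delta_pos": [0,0,-36],"turn": [0,0,0],"hand": 0.3}
    - {"delta_pos": [0,0,-39],"turn": [0,0,0],"hand": 0.3}
    - {"delta_pos": [0,0,-40],"turn": [0,0,0],"hand": 0.3}
    - {"delta_pos": [0,0,-40],"turn": [0,0,0],"hand": 0.3}

```text
clock: 9.25
eef_pos: [546.1, -54.5, 35.6]
eef_rot: [3.141, 0.722, 1.404]
wrist_force: [-0.4, -1.0, -0.1]
finger_gap: 56.5
```

```bash
python3 p2.py|head -1; python3 view2.py 5 265 205 267 200
```

```text
P1 [546.1 -54.7  34.4] d [-0.  -0.2 -1.3] turn [-0.002  0.001  0.001]
9.35 [546.1 -54.5  35.6] 56.547807051448046 [ 0.51 -0.22  0.88] [ 0.15  0.68  1.58 -0.72  1.25  0.68]
```

View pics/c5.png

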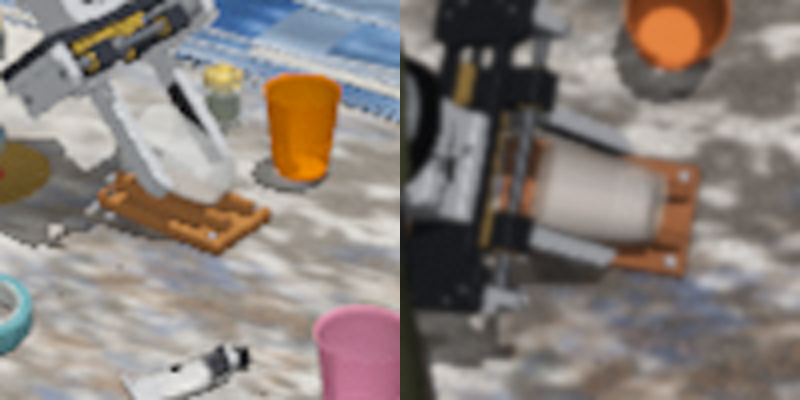

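Emit:
carry_out:
  series:
    - {"delta_pos": [0,0,-1],"turn": [0,0,0],"hand": 0.3}
    - {"delta_pos": [0,0,-1.5],"turn": [0,0,0],"hand": 0.3}
    - {"delta_pos": [0,0,-1.5],"turn": [0,0,0],"hand": 0.65}
    - {"delta_pos": [0,0,-1.5],"turn": [0,0,0],"hand": 0.75}
    - {"delta_pos": [0,0,-1.5],"turn": [0,0,0],"hand": 0.9}
    - {"delta_pos": [0,0,-1.5],"turn": [0,0,0],"hand": 1}
    - {"delta_pos": [0,0,-1.5],"turn": [0,0,0],"hand": 1}

```text
clock: 10.22
eef_pos: [546.0, -54.5, 33.9]
eef_rot: [-3.141, 0.722, 1.405]
wrist_force: [0.7, -0.1, -0.0]
finger_gap: 93.7
```

Emit:
carry_out:
  series:
    - {"delta_pos": [1,7,8],"turn": [0,0,0],"hand": 1}
    - {"delta_pos": [3,18,20.5],"turn": [0,0,0],"hand": 1}
    - {"delta_pos": [6,36,41],"turn": [0,0,0],"hand": 1}
    - {"delta_pos": [9,54,61.5],"turn": [0,0,0],"hand": 1}
    - {"delta_pos": [12,72,82],"turn": [0,0,0],"hand": 1}
    - {"delta_pos": [12,72,82],"turn": [0,0,0],"hand": 1}

```text
clock: 10.98
eef_pos: [558.9, 19.1, 117.8]
eef_rot: [3.137, 0.72, 1.404]
wrist_force: [-0.1, -0.4, -0.5]
finger_gap: 93.9
```

```bash
python3 view2.py 6 265 205 267 200
cat > p3.py <<'E'
from search_f import *
import sys
s=read_state();q=s['joints'];P0=s['eef_pos'];T0=R.from_euler('xyz',s['eef_rot'])
m=zv(80.5,-8.5);ctr=np.array([547.5,-46.2,48.]);G=ctr-4*m
el=81.5-40
z=zv(80.5,el);T1=T(z,-left(80.5));P1=G+19*z;Pp=P1-100*z
Pm=(P0+Pp)/2;Pm[2]=max(P0[2],Pp[2])+60
print('z',z.round(3),'P1',P1.round(1),'Pp',Pp.round(1),'d',(Pp-P0).round(1),'turn',turn(T0,T1).round(3))
Th=R.from_rotvec(turn(T0,T1)/2)*T0
r=track(P0,T0,Pm,Th,q,15);print(r[0].round(2),r[1:])
r=track(Pm,Th,Pp,T1,r[0],15);print(r[0].round(2),r[1:])
r=track(Pp,T1,P1,T1,r[0]);print(r[0].round(2),r[1:])
E
python3 p3.py
```

```text
11.075 [557.8  17.5 115.7] 93.79938406437539 [ 0.67  0.08 -0.92] [ 0.26  0.61  1.46 -0.65  1.45  0.63]
z [ 0.124  0.739 -0.663] P1 [549.2 -36.1  34.8] Pp [ 536.8 -109.9  101.1] d [ -21.  -127.5  -14.6] turn [ 1.547 -0.259 -0.   ]
[-0.18  0.32  1.56  0.07  1.26 -0.04] (np.float64(6.9920007842737705e-09), np.float64(0.05512461548384741))
[-0.61  0.61  1.56  0.75  1.46 -0.73] (np.float64(4.774763681287488e-09), np.float64(0.05513849994105183))
[-0.49  0.68  1.64  0.83  1.29 -0.77] (np.float64(4.938391500801117e-13), np.float64(0.01119103110970987))
```

View pics/c6.png

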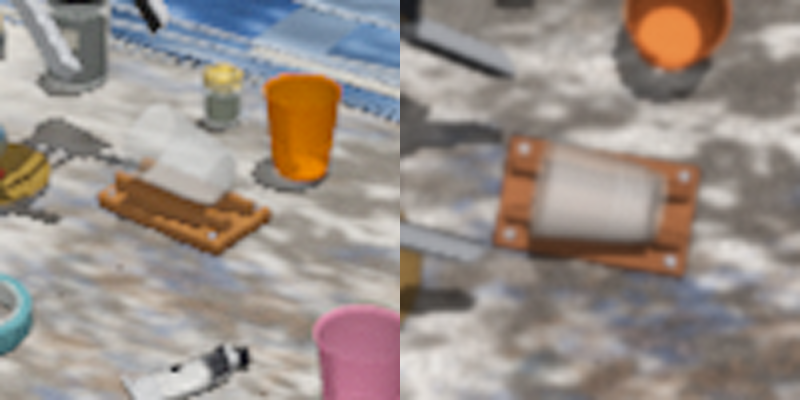

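The cup lies on the rails, mouth to the left (top crop x≈535, base ≈665). I'll check its pose with an overlay.

```bash
python3 - <<'E'
from search_f import *
m=zv(80.5,-8.5)
c=np.array([547.5,-46.2,48])
x=np.cross(m,[0,0,1]);x/=np.linalg.norm(x);w=np.cross(x,m)
out=[]
for n,o in(('top',(217,150)),('scene',(215,155))):
    im=cv2.imread(f'pics/{n[0]}6.png')[o[1]:o[1]+80,o[0]:o[0]+80];k=5;im=cv2.resize(im,None,fx=k,fy=k,interpolation=cv2.INTER_CUBIC)
    for d,r,col in((-36,22,(0,255,0)),(36,31.5,(0,0,255))):
        p=((proj(n,[c+d*m+r*(np.cos(t)*x+np.sin(t)*w) for t in np.linspace(0,6.28,40)])-o+.5)*k).astype(int);cv2.polylines(im,[p.reshape(-1,1,2)],True,col,1)
    out.append(im)
cv2.imwrite('pics/o6.png',np.hstack(out))
E
```

```text
(no output)
```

View pics/o6.png

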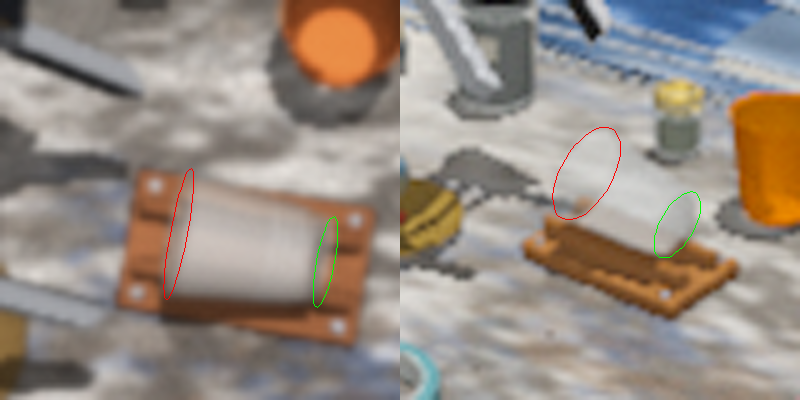

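Emit:
carry_out:
  series:
    - {"delta_pos": [-2,-13,15],"turn": [0.155,-0.026,0],"hand": 1}
    - {"delta_pos": [-4,-25,30],"turn": [0.309,-0.052,0],"hand": 1}
    - {"delta_pos": [-6,-38,42],"turn": [0.464,-0.078,0],"hand": 1}
    - {"delta_pos": [-8,-51,52],"turn": [0.619,-0.104,0],"hand": 1}
    - {"delta_pos": [-10,-64,56],"turn": [0.774,-0.13,0],"hand": 1}
    - {"delta_pos": [-12,-76,52],"turn": [0.928,-0.155,0],"hand": 1}
    - {"delta_pos": [-15,-89,42],"turn": [1.083,-0.181,0],"hand": 1}
    - {"delta_pos": [-17,-102,25],"turn": [1.238,-0.207,0],"hand": 1}

```text
clock: 12.08
eef_pos: [540.8, -85.7, 140.8]
eef_rot: [3.141, -0.538, 1.403]
wrist_force: [-0.4, 0.5, 0.1]
finger_gap: 94.0
```

```bash
python3 p3.py
```

```text
z [ 0.124  0.739 -0.663] P1 [549.2 -36.1  34.8] Pp [ 536.8 -109.9  101.1] d [ -3.9 -24.3 -39.7] turn [ 0.304 -0.05   0.002]
[-0.55  0.42  1.52  0.64  1.51 -0.52] (np.float64(8.69801394093822e-14), np.float64(0.012493238565639109))
[-0.61  0.61  1.56  0.75  1.46 -0.73] (np.float64(1.6175699480942804e-11), np.float64(0.014951698132780411))
[-0.49  0.68  1.64  0.83  1.29 -0.77] (np.float64(4.831746231514442e-13), np.float64(0.01119103110109343))
```

Emit:
carry_out:
  series:
    - {"delta_pos": [-2,-12,-20],"turn": [0.152,-0.025,0],"hand": 1}
    - {"delta_pos": [-4,-24,-39],"turn": [0.304,-0.05,0.002],"hand": 1}
    - {"delta_pos": [-4,-24,-39],"turn": [0.304,-0.05,0.002],"hand": 1}
    - {"delta_pos": [-4,-24,-39],"turn": [0.304,-0.05,0.002],"hand": 1}

```text
clock: 12.58
eef_pos: [537.0, -108.5, 102.1]
eef_rot: [-3.139, -0.839, 1.405]
wrist_force: [0.3, 0.7, 0.5]
finger_gap: 94.2
```

```bash
python3 p3.py|head -1; python3 view2.py 7 275 205 280 200
```

```text
z [ 0.124  0.739 -0.663] P1 [549.2 -36.1  34.8] Pp [ 536.8 -109.9  101.1] d [-0.2 -1.4 -1. ] turn [ 0.007 -0.003 -0.002]
12.675 [ 537.4 -108.   103.1] 93.88821431734542 [-0.38  0.32 -0.44] [-0.61  0.61  1.56  0.74  1.46 -0.72]
```

View pics/c7.png

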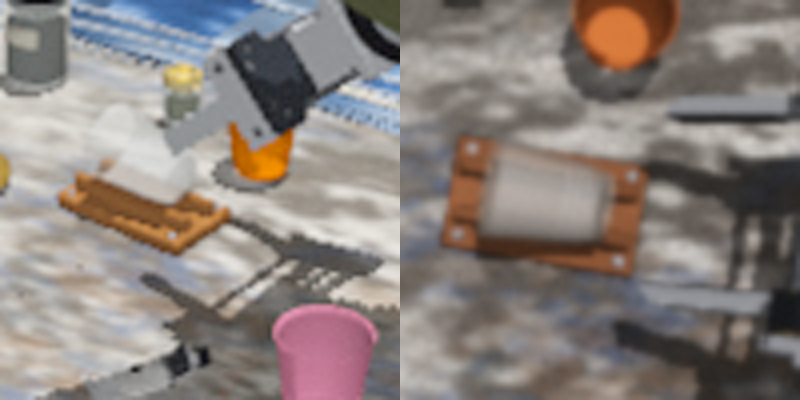

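The crops show the fingers straddling the lying cup (top-crop rows 105 and 300, cup row about 200), clear of the orange cup. Approach and grip.

Emit:
carry_out:
  series:
    - {"delta_pos": [3,18,-16.5],"turn": [0,0,0],"hand": 1}
    - {"delta_pos": [6,36,-33],"turn": [0,0,0],"hand": 1}
    - {"delta_pos": [9,54,-50],"turn": [0,0,0],"hand": 1}
    - {"delta_pos": [11,66,-61],"turn": [0,0,0],"hand": 1}
    - {"delta_pos": [12,72.5,-67],"turn": [0,0,0],"hand": 1}
    - {"delta_pos": [12,72.5,-67],"turn": [0,0,0],"hand": 1}
    - {"delta_pos": [12,72.5,-67],"turn": [0,0,0],"hand": 1}

```text
clock: 13.55
eef_pos: [549.3, -36.5, 35.5]
eef_rot: [-3.141, -0.841, 1.407]
wrist_force: [0.7, -0.8, 0.3]
finger_gap: 93.8
```

Emit:
carry_out:
  series:
    - {"delta_pos": [0,0,0],"turn": [0,0,0],"hand": 0.7}
    - {"delta_pos": [0,0,0],"turn": [0,0,0],"hand": 0.62}
    - {"delta_pos": [0,0,0],"turn": [0,0,0],"hand": 0.55}
    - {"delta_pos": [0,0,0],"turn": [0,0,0],"hand": 0.45}
    - {"delta_pos": [0,0,0],"turn": [0,0,0],"hand": 0.3}
    - {"delta_pos": [0,0,0],"turn": [0,0,0],"hand": 0.3}
  squeeze: 12

```text
clock: 14.3
eef_pos: [549.1, -36.0, 35.0]
eef_rot: [-3.14, -0.841, 1.406]
wrist_force: [-0.1, 0.3, 0.5]
finger_gap: 54.0
```

```bash
python3 view2.py 8 275 205 280 200; python3 -c "
from h import *
s=read_state();T=R.from_euler('xyz',s['eef_rot']);print(s['eef_rot'],'G',s['eef_pos']-19*T.apply([0,0,1]),T.apply([0,0,1]),T.apply([0,1,0]))"
```

```text
14.4 [549.1 -36.   35. ] 54.2637748693255 [0.26 0.29 0.71] [-0.49  0.68  1.64  0.83  1.29 -0.77]
[-3.1400077  -0.84132738  1.40609916] G [546.78757748 -49.95555845  47.65517595] [ 0.12066842  0.73569892 -0.66647298] [ 0.98666054 -0.16278776 -0.00105633]
```

View pics/c8.png

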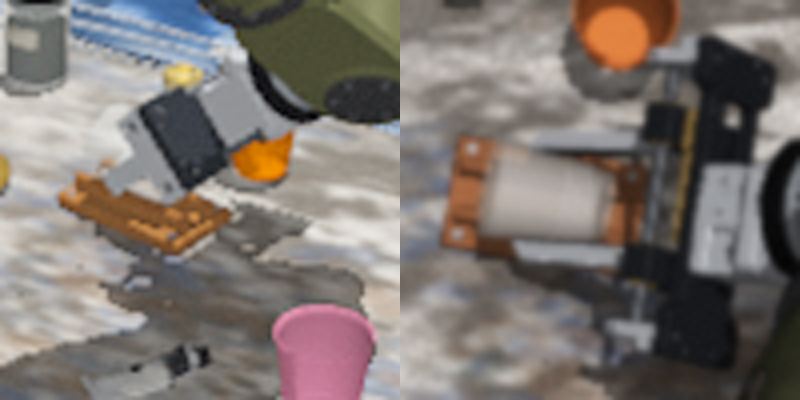

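```bash
cat > p4.py <<'E'
from search_f import *
s=read_state();q=s['joints'];P0=s['eef_pos'];T0=R.from_euler('xyz',s['eef_rot'])
z=zv(-99.5,39.7);T1=T(z,-left(80.5))
G=np.array([506.3,110.7,51.]);P1=G+19*z;H=P1+[0,0,85];M=np.array([547,-20,0])+19*z;M[2]=170
print('P1',P1.round(1),'H-P0',(H-P0).round(1),'M-P0',(M-P0).round(1),'turn',turn(T0,T1).round(3))
if __name__=='__main__':
    r=track(P0,T0,P0+[0,0,70],T0,q,10);print(r[0].round(2),r[1:])
    r=track(P0+[0,0,70],T0,M,T1,r[0],30);print(r[0].round(2),r[1:])
    r=track(M,T1,H,T1,r[0],10);print(r[0].round(2),r[1:])
    r=track(H,T1,P1,T1,r[0],10);print(r[0].round(2),r[1:])
E
python3 p4.py
```

```text
P1 [503.9  96.3  38.9] H-P0 [-45.2 132.3  88.9] M-P0 [ -4.5   1.6 135. ] turn [-1.696e+00  2.810e-01 -1.000e-03]
[-0.49  0.56  1.63  0.8   1.38 -0.67] (np.float64(9.571871613384314e-12), np.float64(0.01261628724890651))
[ 0.23  0.55  1.49 -0.79  1.54  0.6 ] (np.float64(1.0525598709954639e-09), np.float64(0.06237242743411288))
[ 0.45  0.64  1.47 -0.68  1.62  0.79] (np.float64(1.1086533939229457e-10), np.float64(0.02269653761827095))
[ 0.45  0.77  1.49 -0.68  1.51  0.89] (np.float64(3.106611277447453e-11), np.float64(0.013922886068029938))
```

Emit:
carry_out:
  series:
    - {"delta_pos": [0,0,4],"turn": [0,0,0],"hand": 0.3}
    - {"delta_pos": [0,0,12],"turn": [0,0,0],"hand": 0.3}
    - {"delta_pos": [0,0,26],"turn": [0,0,0],"hand": 0.3}
    - {"delta_pos": [0,0,42],"turn": [0,0,0],"hand": 0.3}
    - {"delta_pos": [0,0,60],"turn": [0,0,0],"hand": 0.3}
    - {"delta_pos": [0,0,70],"turn": [0,0,0],"hand": 0.3}

```text
clock: 15.15
eef_pos: [549.3, -36.1, 106.6]
eef_rot: [3.141, -0.841, 1.408]
wrist_force: [-0.5, -0.0, 0.2]
finger_gap: 54.1
```

```bash
python3 p4.py; python3 view2.py 9 275 190 280 200
```

```text
P1 [503.9  96.3  38.9] H-P0 [-45.4 132.4  17.3] M-P0 [-4.7  1.7 63.4] turn [-1.695  0.282 -0.002]
[-0.49  0.46  1.59  0.79  1.47 -0.57] (np.float64(5.597613195726243e-12), np.float64(0.011019260479615878))
[ 0.23  0.55  1.49 -0.79  1.54  0.6 ] (np.float64(4.052027326226368e-09), np.float64(0.060330023533633786))
[ 0.45  0.64  1.47 -0.68  1.62  0.79] (np.float64(1.1087341892203709e-10), np.float64(0.022696537618317497))
[ 0.45  0.77  1.49 -0.68  1.51  0.89] (np.float64(3.112607210261324e-11), np.float64(0.013922886068087892))
15.25 [549.4 -36.2 106.2] 54.37214357994983 [ 0.    0.35 -0.94] [-0.49  0.56  1.63  0.8   1.38 -0.67]
```

View pics/c9.png

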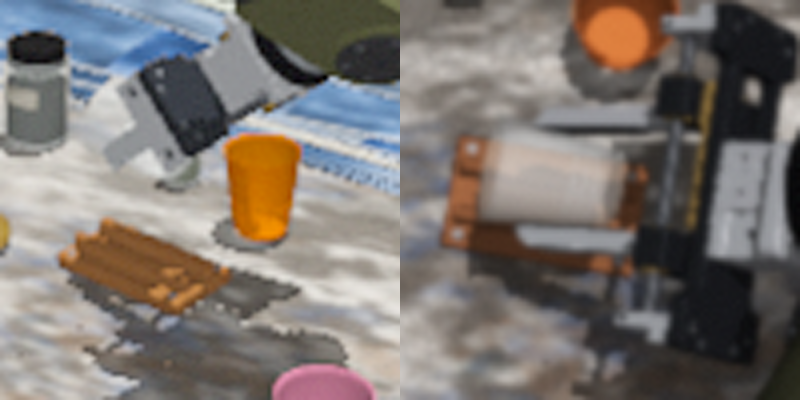

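Emit:
carry_out:
  series:
    - {"delta_pos": [0,0,10],"turn": [-0.1413,0.0235,0],"hand": 0.3}
    - {"delta_pos": [-1,0,20],"turn": [-0.2825,0.047,0],"hand": 0.3}
    - {"delta_pos": [-1,0,30],"turn": [-0.4238,0.0705,0],"hand": 0.3}
    - {"delta_pos": [-2,1,38],"turn": [-0.565,0.094,-0.001],"hand": 0.3}
    - {"delta_pos": [-2,1,45],"turn": [-0.7063,0.1175,-0.001],"hand": 0.3}
    - {"delta_pos": [-2,1,50],"turn": [-0.8475,0.141,-0.001],"hand": 0.3}
    - {"delta_pos": [-3,1,55],"turn": [-0.9888,0.1645,-0.001],"hand": 0.3}
    - {"delta_pos": [-3,1,60],"turn": [-1.13,0.188,-0.001],"hand": 0.3}

```text
clock: 16.25
eef_pos: [546.0, -34.9, 165.1]
eef_rot: [-3.141, 0.309, 1.405]
wrist_force: [0.6, 0.0, 0.0]
finger_gap: 54.3
```

```bash
python3 p4.py
```

```text
P1 [503.9  96.3  38.9] H-P0 [-42.1 131.2 -41.3] M-P0 [-1.4  0.5  4.9] turn [-0.561  0.093  0.   ]
[ 0.02  0.31  1.46 -0.31  1.43  0.24] (np.float64(9.17848841810301e-12), np.float64(0.014112737858849256))
[ 0.23  0.55  1.49 -0.79  1.54  0.6 ] (np.float64(1.6224403524624362e-12), np.float64(0.01825873170619241))
[ 0.45  0.64  1.47 -0.68  1.62  0.79] (np.float64(1.1078699418787228e-10), np.float64(0.022696537618272533))
[ 0.45  0.77  1.49 -0.68  1.51  0.89] (np.float64(3.101658603573483e-11), np.float64(0.013922886067916362))
```

Emit:
carry_out:
  series:
    - {"delta_pos": [-1,0,2],"turn": [-0.141,0.0235,0],"hand": 0.3}
    - {"delta_pos": [-1,0,4],"turn": [-0.282,0.047,0],"hand": 0.3}
    - {"delta_pos": [-4,10,4],"turn": [-0.423,0.07,0],"hand": 0.3}
    - {"delta_pos": [-12,35,4],"turn": [-0.562,0.093,0],"hand": 0.3}
    - {"delta_pos": [-22,68,0],"turn": [-0.562,0.093,0],"hand": 0.3}
    - {"delta_pos": [-33,102,-5],"turn": [-0.562,0.093,0],"hand": 0.3}
    - {"delta_pos": [-42,131,-10],"turn": [-0.562,0.093,0],"hand": 0.3}
    - {"delta_pos": [-42,131,-10],"turn": [-0.562,0.093,0],"hand": 0.3}

```text
clock: 17.25
eef_pos: [503.5, 97.4, 154.0]
eef_rot: [-3.139, 0.875, 1.409]
wrist_force: [0.6, -0.1, -0.2]
finger_gap: 54.2
```

Emit:
carry_out:
  series:
    - {"delta_pos": [0,0,0],"turn": [0,0,0],"hand": 0.3}
    - {"delta_pos": [0,0,0],"turn": [0,0,0],"hand": 0.3}

```text
clock: 17.5
eef_pos: [504.2, 95.2, 155.0]
eef_rot: [3.141, 0.874, 1.403]
wrist_force: [0.4, -0.7, -0.5]
finger_gap: 54.4
```

```bash
python3 p4.py|head -1; python3 - <<'E'
from h import *
s=read_state();P=s['eef_pos'];T=R.from_euler('xyz',s['eef_rot']);G=P-19*T.apply([0,0,1]);m=T.inv();c=G-np.array([0,0,4.])
print(G,s['eef_rot'])
a=snap('scene','s10');b=snap('top','t10');k=4
out=[]
for n,im,o in(('scene',a,(160,110)),('top',b,(150,160))):
    im=cv2.resize(im[o[1]:o[1]+100,o[0]:o[0]+100,::-1],None,fx=k,fy=k,interpolation=cv2.INTER_CUBIC).copy()
    raw=im.copy()
    for dz,r,col in((36,22,(0,255,0)),(-36,31.5,(0,0,255))):
        p=((proj(n,[c+[r*np.cos(t),r*np.sin(t),dz] for t in np.linspace(0,6.28,40)])-o+.5)*k).astype(int);cv2.polylines(im,[p.reshape(-1,1,2)],True,col,1)
    out.append(np.hstack([raw,im]))
o=np.vstack(out);cv2.imwrite('pics/o10.png',cv2.resize(o,(600,600)))
cv2.imwrite('pics/o10s.png',out[0]);cv2.imwrite('pics/o10t.png',out[1])
E
```

```text
P1 [503.9  96.3  38.9] H-P0 [ -0.3   1.1 -31.1] M-P0 [  40.4 -129.6   15. ] turn [-0.004  0.001  0.002]
[506.58490311 109.54296584 167.1957201 ] [3.14144099 0.87386381 1.4030064 ]
```

View pics/o10s.png

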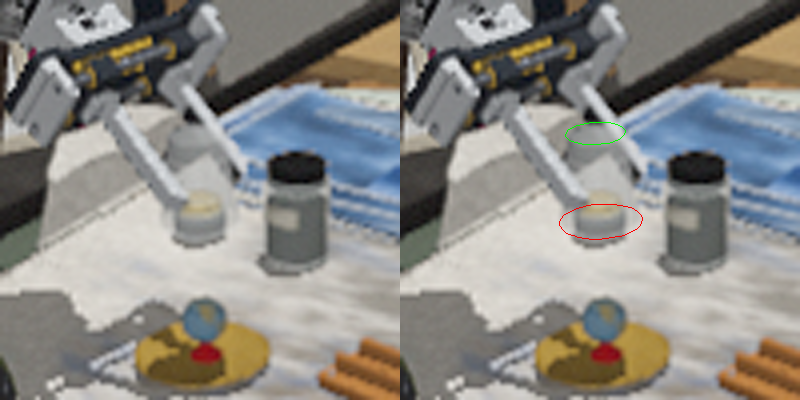

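View pics/o10t.png

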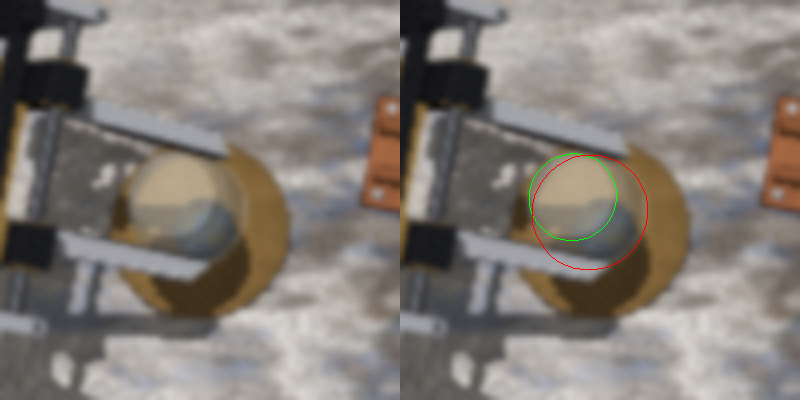

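```bash
python3 - <<'E'
from h import *
s=read_state();P=s['eef_pos'];T=R.from_euler('xyz',s['eef_rot']);G=P-19*T.apply([0,0,1]);c=G-np.array([0,0,4.])
k=9;out=[]
for n,o in(('scene',(190,135)),('top',(172,190))):
    im=cv2.imread(f'pics/{n[0]}10.png')[o[1]:o[1]+44,o[0]:o[0]+44]
    g=cv2.createCLAHE(3,(2,2));im=cv2.resize(im,None,fx=k,fy=k,interpolation=cv2.INTER_CUBIC)
    im=cv2.merge([g.apply(x) for x in cv2.split(im)])
    for dz,r,col in((36,22,(0,255,0)),(-36,31.5,(0,0,255))):
        p=((proj(n,[c+[r*np.cos(t),r*np.sin(t),dz] for t in np.linspace(0,6.28,24)])-o+.5)*k).astype(int)
        for x in p: cv2.circle(im,tuple(int(v) for v in x),1,col,-1)
    out.append(im)
cv2.imwrite('pics/z10.png',np.hstack(out))
E
```

```text
(no output)
```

View pics/z10.png

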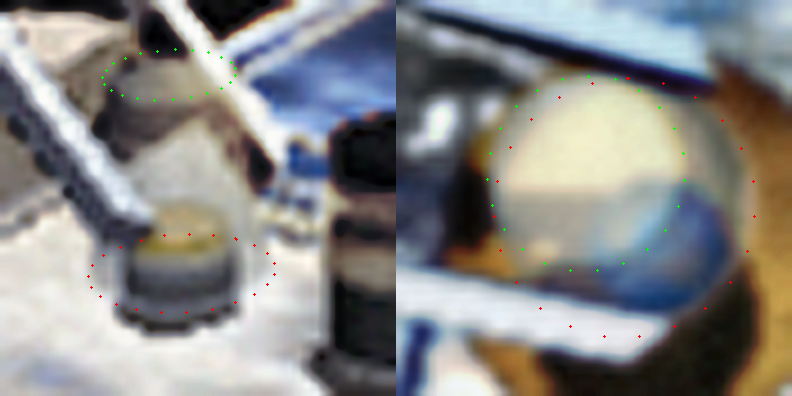

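The overlay agrees with the cup within about 1 px in both views: it is level and above the globe. Lowering part way, then another look.

Emit:
carry_out:
  series:
    - {"delta_pos": [-1,0,-6],"turn": [0,0,0],"hand": 0.3}
    - {"delta_pos": [-1,0,-16],"turn": [0,0,0],"hand": 0.3}
    - {"delta_pos": [-1,0,-28],"turn": [0,0,0],"hand": 0.3}
    - {"delta_pos": [-1,0,-38],"turn": [0,0,0],"hand": 0.3}
    - {"delta_pos": [-1,0,-46],"turn": [0,0,0],"hand": 0.3}
    - {"delta_pos": [-1,0,-50],"turn": [0,0,0],"hand": 0.3}
    - {"delta_pos": [-1,0,-50],"turn": [0,0,0],"hand": 0.3}
    - {"delta_pos": [-1,0,-50],"turn": [0,0,0],"hand": 0.3}

```text
clock: 18.6
eef_pos: [503.2, 96.1, 105.2]
eef_rot: [3.141, 0.874, 1.403]
wrist_force: [0.0, 0.2, -0.2]
finger_gap: 53.9
```

```bash
cat > chk.py <<'E'
import sys
from h import *
n0=sys.argv[1]
s=read_state();P=s['eef_pos'];T=R.from_euler('xyz',s['eef_rot']);G=P-19*T.apply([0,0,1]);c=G-np.array([0,0,4.])
if len(sys.argv)>2: c=np.array([float(x) for x in sys.argv[2:5]])
print(s['clock'],G.round(1),s['eef_rot'].round(3),s['finger_gap'],s['wrist_force'].round(2))
for a in('scene','top'): snap(a,a[0]+n0)
k=9;out=[]
for n in('scene','top'):
    o=(proj(n,c)[0]-22).round().astype(int)
    im=cv2.imread(f'pics/{n[0]}{n0}.png')[o[1]:o[1]+44,o[0]:o[0]+44]
    im=cv2.resize(im,None,fx=k,fy=k,interpolation=cv2.INTER_CUBIC)
    for C,r,col in((c+[0,0,36],22,(0,255,0)),(c-[0,0,36],31.5,(0,0,255)),(np.array([506.3,110.7,43.]),18,(255,0,255))):
        p=((proj(n,[C+[r*np.cos(t),r*np.sin(t),0] for t in np.linspace(0,6.28,24)])-o+.5)*k).astype(int)
        for x in p: cv2.circle(im,tuple(int(v) for v in x),1,col,-1)
    out.append(im)
cv2.imwrite(f'pics/z{n0}.png',np.hstack(out))
E
python3 chk.py 11
```

```text
18.6 [505.6 110.4 117.4] [3.141 0.874 1.403] 53.930293276741764 [ 0.04  0.18 -0.18]
```

View pics/z11.png

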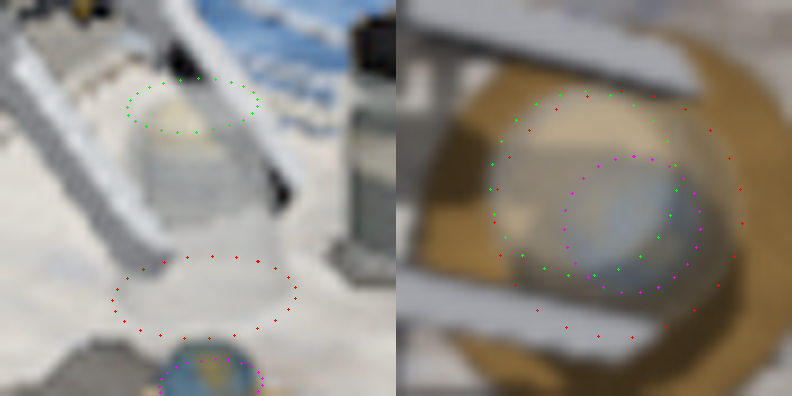

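Emit:
carry_out:
  series:
    - {"delta_pos": [0.5,0,-5],"turn": [0,0,0],"hand": 0.3}
    - {"delta_pos": [0.5,0,-12],"turn": [0,0,0],"hand": 0.3}
    - {"delta_pos": [0.5,0,-19],"turn": [0,0,0],"hand": 0.3}
    - {"delta_pos": [0.5,0,-25],"turn": [0,0,0],"hand": 0.3}
    - {"delta_pos": [0.5,0,-30],"turn": [0,0,0],"hand": 0.3}
    - {"delta_pos": [0.5,0,-33],"turn": [0,0,0],"hand": 0.3}
    - {"delta_pos": [0.5,0,-35],"turn": [0,0,0],"hand": 0.3}
    - {"delta_pos": [0.5,0,-35],"turn": [0,0,0],"hand": 0.3}

```text
clock: 19.7
eef_pos: [503.5, 96.0, 69.9]
eef_rot: [3.141, 0.874, 1.404]
wrist_force: [-0.1, 0.5, -0.7]
finger_gap: 54.1
```

```bash
python3 chk.py 12
```

```text
19.7 [505.9 110.4  82.1] [3.141 0.874 1.404] 54.07856150832629 [-0.06  0.53 -0.71]
```

View pics/z12.png

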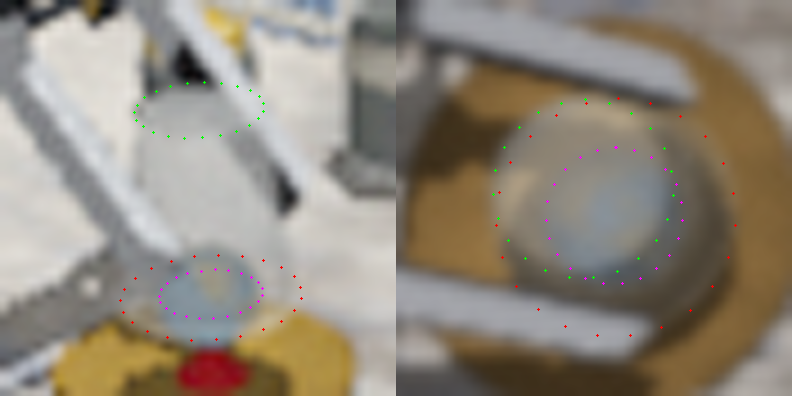

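The globe sits centred inside the rim in both views, with no contact force. Lowering the rest.

Emit:
carry_out:
  series:
    - {"delta_pos": [0,0,-4],"turn": [0,0,0],"hand": 0.3}
    - {"delta_pos": [0,0,-9],"turn": [0,0,0],"hand": 0.3}
    - {"delta_pos": [0,0,-14],"turn": [0,0,0],"hand": 0.3}
    - {"delta_pos": [0,0,-19],"turn": [0,0,0],"hand": 0.3}
    - {"delta_pos": [0,0,-23],"turn": [0,0,0],"hand": 0.3}
    - {"delta_pos": [0,0,-26],"turn": [0,0,0],"hand": 0.3}
    - {"delta_pos": [0,0,-28],"turn": [0,0,0],"hand": 0.3}
    - {"delta_pos": [0,0,-28],"turn": [0,0,0],"hand": 0.3}

```text
clock: 20.8
eef_pos: [503.5, 96.0, 41.9]
eef_rot: [3.142, 0.874, 1.404]
wrist_force: [-0.6, -0.2, -1.2]
finger_gap: 54.2
```

Emit:
carry_out:
  series:
    - {"delta_pos": [0,0,-0.7],"turn": [0,0,0],"hand": 0.3}
    - {"delta_pos": [0,0,-1.4],"turn": [0,0,0],"hand": 0.3}
    - {"delta_pos": [0,0,-2],"turn": [0,0,0],"hand": 0.3}
    - {"delta_pos": [0,0,-2],"turn": [0,0,0],"hand": 0.3}

```text
clock: 21.3
eef_pos: [503.5, 96.0, 39.9]
eef_rot: [3.141, 0.874, 1.404]
wrist_force: [-0.2, 0.1, -0.8]
finger_gap: 54.4
```

```bash
python3 chk.py 13
```

```text
21.3 [505.9 110.4  52.1] [3.141 0.874 1.404] 54.36888362592372 [-0.15  0.14 -0.78]
```

View pics/z13.png

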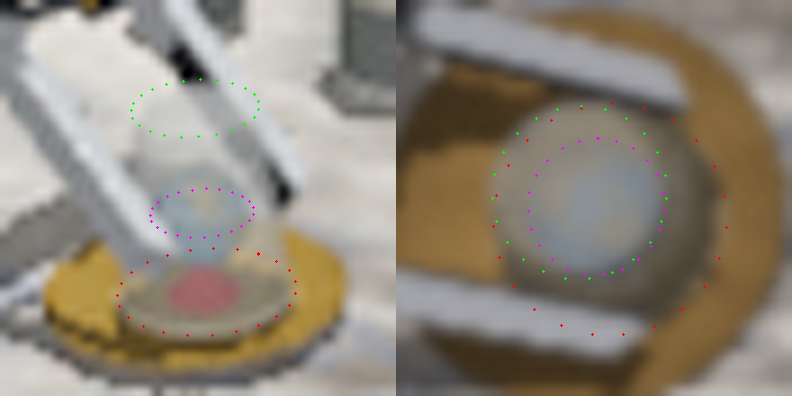

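Emit:
carry_out:
  series:
    - {"delta_pos": [0,0,-0.5],"turn": [0,0,0],"hand": 0.3}
    - {"delta_pos": [0,0,-1],"turn": [0,0,0],"hand": 0.3}
    - {"delta_pos": [0,0,-1],"turn": [0,0,0],"hand": 0.3}

```text
clock: 21.78
eef_pos: [503.5, 96.0, 39.0]
eef_rot: [3.141, 0.874, 1.404]
wrist_force: [-0.2, -0.5, 0.2]
finger_gap: 54.1
```

Emit:
carry_out:
  series:
    - {"delta_pos": [0,0,-0.5],"turn": [0,0,0],"hand": 0.3}
    - {"delta_pos": [0,0,-1],"turn": [0,0,0],"hand": 0.3}
    - {"delta_pos": [0,0,-1],"turn": [0,0,0],"hand": 0.3}

```text
clock: 22.15
eef_pos: [503.6, 96.0, 38.7]
eef_rot: [3.14, 0.875, 1.403]
wrist_force: [-2.4, 0.9, 8.3]
finger_gap: 54.7
```

Contact with the dish (8 N up). Easing off slightly, then releasing gradually.

Emit:
carry_out:
  series:
    - {"delta_pos": [0,0,0.5],"turn": [0,0,0],"hand": 0.3}
    - {"delta_pos": [0,0,0.8],"turn": [0,0,0],"hand": 0.3}
    - {"delta_pos": [0,0,0.8],"turn": [0,0,0],"hand": 0.3}
  squeeze: 5

```text
clock: 22.52
eef_pos: [503.6, 96.0, 38.8]
eef_rot: [3.141, 0.874, 1.404]
wrist_force: [0.0, -0.0, 2.5]
finger_gap: 54.4
```

Emit:
carry_out:
  series:
    - {"delta_pos": [0,0,0],"turn": [0,0,0],"hand": 0.6}
    - {"delta_pos": [0,0,0],"turn": [0,0,0],"hand": 0.65}
    - {"delta_pos": [0,0,0],"turn": [0,0,0],"hand": 0.7}
    - {"delta_pos": [0,0,0],"turn": [0,0,0],"hand": 0.8}
    - {"delta_pos": [0,0,0],"turn": [0,0,0],"hand": 0.9}
    - {"delta_pos": [0,0,0],"turn": [0,0,0],"hand": 1}
    - {"delta_pos": [0,0,0],"turn": [0,0,0],"hand": 1}

```text
clock: 23.4
eef_pos: [503.5, 96.0, 38.8]
eef_rot: [3.141, 0.874, 1.404]
wrist_force: [-0.4, 0.4, -0.6]
finger_gap: 93.8
```

```bash
python3 chk.py 14 506 110.5 47
```

```text
23.4 [505.9 110.4  50.9] [3.141 0.874 1.404] 93.78743982482308 [-0.37  0.35 -0.59]
```

View pics/z14.png

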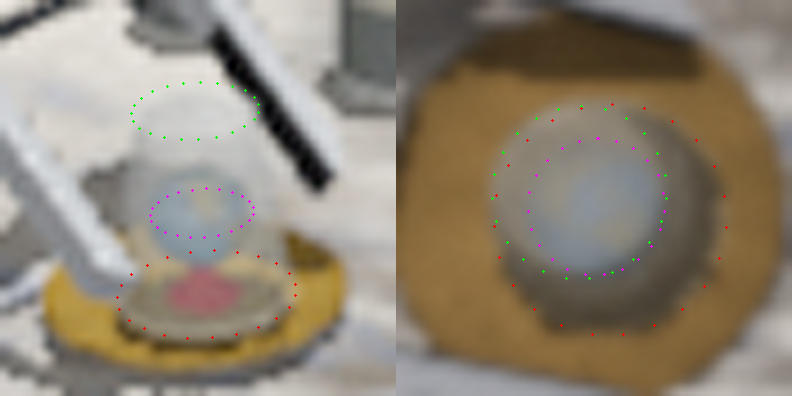

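The cup stands level over the globe with the fingers open. Backing away along the tool axis.

Emit:
carry_out:
  series:
    - {"delta_pos": [1,6,5],"turn": [0,0,0],"hand": 1}
    - {"delta_pos": [3,18,15],"turn": [0,0,0],"hand": 1}
    - {"delta_pos": [6,36,30],"turn": [0,0,0],"hand": 1}
    - {"delta_pos": [9,57,48],"turn": [0,0,0],"hand": 1}
    - {"delta_pos": [13,79,66],"turn": [0,0,0],"hand": 1}
    - {"delta_pos": [16,98,100],"turn": [0,0,0],"hand": 1}
    - {"delta_pos": [16,98,120],"turn": [0,0,0],"hand": 1}
    - {"delta_pos": [16,98,120],"turn": [0,0,0],"hand": 1}

```text
clock: 24.5
eef_pos: [519.8, 194.0, 159.9]
eef_rot: [3.138, 0.872, 1.402]
wrist_force: [-0.4, 0.0, -0.8]
finger_gap: 94.2
```

```bash
python3 chk.py 15 506 110.5 47
```

```text
24.5 [522.1 208.4 172.1] [3.138 0.872 1.402] 94.21986516812863 [-0.39  0.05 -0.78]
```

View pics/z15.png

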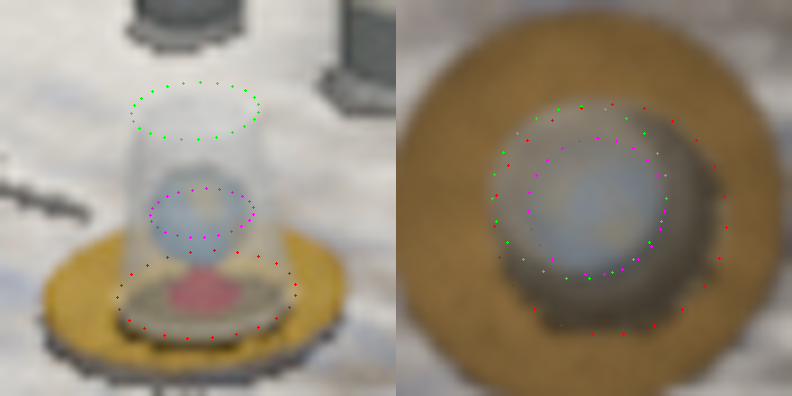

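View pics/s15.png

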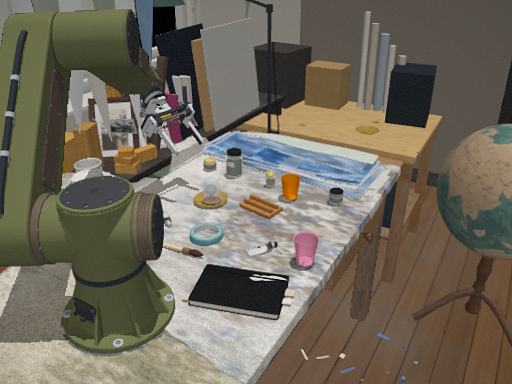

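The upturned cup stands flat on the dish and the globe is upright and centred inside it at scene (210,195). The jars are where they were and the gripper is clear. Handing in.

```bash
python3 -c "
from cell import *
print(read_state()['qd'].round(3));sign_off()"
```

```text
[-0.002  0.016  0.005  0.001  0.001  0.001]
the job is handed in; nothing more can be done
```

The cup now stands mouth-down over the globe on the brass dish. I handed the job in at about 24.5 s of the 70 s allowed; it reported no verdict.

**What I did:** I picked up the clear cup from the side, laid it on the wooden rest with its mouth towards +y, and gripped it again from the base side. I then turned it over and lowered it over the globe until it touched the dish. Touchdown read about 8 N at the wrist; I eased that to about 2.5 N before opening the fingers and backing away.

**Last checks:**
- **Cup:** the final pictures show it level on the dish. Its outline lies within about 1 pixel (roughly 2 mm) of the predicted pose, centred at about (506, 110.5) mm.
- **Globe:** it is upright inside the cup, and its pixel position is unchanged from the start, at about (506, 111) mm.
- **Surroundings:** the jars and the orange and pink cups look unmoved, and the arm stands clear and still with no contact force beyond sensor noise.

No check failed. At the start, the two views of the cup's rim differed by about 10 mm, so I used the top view and the cup's base, and the grip then confirmed that position. I measured the cup's tilt only from the pictures.

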